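Dry lay-up of a tapered panel in the gluing jig

TASK

Lay up the tapered panel in the gluing jig, ready for the clamps: set each notched bearer down flat in the trench of its own length, lay the panel flat in the two notches with its wide end over the long bearer, centred over the jig, and lay one arch-backed caul across the panel straight above each bearer, flat face down. Leave the sanding block and the glue bottle where they are.

Things in the scene. Friction and masses are not known exactly. Their poses are not given: they have to be found in the camera images.
- glue_jig: Fixed jig: plywood base 165 (x) x 230 (y) x 9 mm with 7 mm battens on it (top at 16 mm). Between them two trenches run along x, 38 mm wide, 7 deep, floor 9 mm above the bench, ends closed: the long one, 138 mm, centred at y = +55 mm, the short one, 110 mm, at y = -55. Origin: centre of underside, on the bench. On the left or right half of the table, turned up to 0.15 rad
- bearer_long: Long notched bearer: wooden bar 124 (x) x 28 (y) x 30 (z) mm, in the middle of its top a notch 72 mm long, 8 deep (22 mm high there; a 26 mm horn at each end). Belongs in the long trench. Origin: centre of underside. Starts notch up on a 3 mm grey mat, long axis roughly along world y, room for fingers at its middle. 0.07 kg
- bearer_short: Short notched bearer: like the long one but 96 (x) x 28 (y) x 30 (z) mm with a notch 60 mm long and 8 mm deep, horns 18 mm long. Belongs in the short trench. Origin: centre of its underside. Starts on the same mat, its long axis roughly along world y. 0.06 kg
- panel: Tapered flat panel of three wooden strips side by side, 190 mm long (y), 14 thick, 66 mm wide at its +y end, 46 at its -y end, 56 in the middle. Origin: centre of underside; +y points to the wide end, which fits only the long bearer's notch. In the notches its underside is 31 mm, its top 45 mm above the bench. Starts on the mat, wide end roughly away from the robot. 0.1 kg
- caul_1: Arch-backed caul: pale wooden bar without notch, 108 (x) x 18 (y) mm, flat cork-faced underside, 28 mm high along its middle 44 mm, sloping down to 16 mm at both ends. Origin: centre of underside. The two cauls are alike; either goes over either bearer. Starts on the mat, flat face down, long axis roughly along world y. 0.05 kg
- caul_2: The second arch-backed caul, the same as the first
- sanding_block: Bystander: loose cork sanding block, 56 x 90 x 32 mm, lying behind the jig. Origin: centre of its underside
- glue_bottle: Bystander: loose pale blue bottle, 46 mm in diameter and 169 mm high, standing at the far left of the table beside the cabinet. Origin: centre of its underside

How it is judged (in metres and radians):
On the way, in this order (a step that is already met when the one before it is completed fails the run):
1. both notched bearers lie home in their own trenches (x of bearer_long in the frame of glue_jig between -0.012 and 0.012 m and y of bearer_long in the frame of glue_jig between 0.046 and 0.064 m and z of bearer_long in the frame of glue_jig between 0.006 and 0.012 m and angle between each of bearer_long, bearer_short's own z axis and vertical below 0.06 rad and x of bearer_short in the frame of glue_jig between -0.012 and 0.012 m and y of bearer_short in the frame of glue_jig between -0.064 and -0.046 m and z of bearer_short in the frame of glue_jig between 0.006 and 0.012 m), for 0.2 s.
2. the panel lies flat in both notches, wide end over the long bearer (all of step 1 and x of panel in the frame of glue_jig between -0.015 and 0.015 m and y of panel in the frame of glue_jig between -0.015 and 0.015 m and z of panel in the frame of glue_jig between 0.028 and 0.034 m and angle between panel's own z axis and vertical below 0.06 rad and y of bearer_long in the frame of panel above 0.03 m and y of bearer_short in the frame of panel below -0.03 m), for 0.2 s.
At the end, for the whole second after the job is handed in: Each bearer home in its own trench (12 mm along, 9 across); panel flat in both notches within 15 mm of the jig's centre, wide end over the long bearer; a caul flat on it above each bearer (15 mm along, 12 across, 0.15 rad); heights within 3 mm, all level, released, at rest (all of step 2 and ((x of caul_1 in the frame of bearer_long between -0.015 and 0.015 m and y of caul_1 in the frame of bearer_long between -0.012 and 0.012 m and z of caul_1 in the frame of glue_jig between 0.042 and 0.048 m and angle between each of caul_1, caul_2's own z axis and vertical below 0.06 rad and angle between the x axis of caul_1 and the x axis of bearer_long, either way round below 0.15 rad and x of caul_2 in the frame of bearer_short between -0.015 and 0.015 m and y of caul_2 in the frame of bearer_short between -0.012 and 0.012 m and z of caul_2 in the frame of glue_jig between 0.042 and 0.048 m and angle between the x axis of caul_2 and the x axis of bearer_short, either way round below 0.15 rad) or (x of caul_2 in the frame of bearer_long between -0.015 and 0.015 m and y of caul_2 in the frame of bearer_long between -0.012 and 0.012 m and z of caul_2 in the frame of glue_jig between 0.042 and 0.048 m and angle between each of caul_2, caul_1's own z axis and vertical below 0.06 rad and angle between the x axis of caul_2 and the x axis of bearer_long, either way round below 0.15 rad and x of caul_1 in the frame of bearer_short between -0.015 and 0.015 m and y of caul_1 in the frame of bearer_short between -0.012 and 0.012 m and z of caul_1 in the frame of glue_jig between 0.042 and 0.048 m and angle between the x axis of caul_1 and the x axis of bearer_short, either way round below 0.15 rad)) and linear speed of each of bearer_long, bearer_short, panel, caul_1, caul_2 below 0.01 m/s); the robot touches nothing.
It fails at once if the sanding block was moved more than 25 mm (distance of sanding_block from where it was at the start of the episode above 0.025 m).
It fails at once if the glue bottle was moved more than 25 mm or tipped (distance of glue_bottle from where it was at the start of the episode above 0.025 m or angle between glue_bottle's own z axis and vertical above 0.3 rad).
It also fails if it takes over 125 s, if anything falls off the work surface, if the arm or the gripper's body presses on something with over 40 N, if the wrist force passes 120 N, or if a joint passes its speed limit or range.

ROBOT

A 6-joint arm with a two-finger parallel gripper is mounted at the origin on a cart in front of the work surface, level with it; the furniture and walls round the work are solid. World frame = base frame: x ahead of the robot, y to its left, z up, the work surface at z = 0. Lengths are in m, angles in degrees, forces in N, time in s.
With the tool pointing down it reaches from about 0.35 to 0.875 m from the base axis. Payload 4.2 kg.
Tool frame: the origin (TCP) lies midway between the tips of the shut fingers; the grasp point (between the pads) lies 19 mm behind it (r.pinch_z is the distance from the TCP to the grasp point, in m); z points along the fingers, y is the line along which they close (so a half turn about z gives the same grasp; the last joint's range is limited). The gripper opens to 87 mm and grips with 3 to 60 N. Pads are 19 mm wide; open, the fingers measure 117 mm over their backs; the gripper's body (75 mm by 190 mm) begins 51 mm behind the grasp point.
Start: joints at [81.738, 22.042, 0.453, 0, -68.411, -14.817], TCP at [0.245, 0.575, 0.223] pointing down, gripper open.
Joint ranges: [-179.83, 179.83], [-69.29, 118.12], [-61.27, 80.66], [-181.25, 117.63], [-171.15, -9.14], [-177.46, 177.46]. Speed limits (degrees/s): [159.86, 159.86, 180, 180, 180, 180].

INTERFACE

Orientations are given as a 3x3 rotation matrix whose columns are the frame's x, y, z axes.
In Python, from station import r, imaging, models gives the robot as it stands. The module is installed in compiled form; this text tells all that it offers.
- The arm moves only by the tool apply_moves, never from a script. Its argument "moves" is a list of rows, each a list of 2 entries, a list of its own where there are three numbers: the shift along the tool's x, y, z in m, then the turn about the tool's z in degrees. A call has 1 to 5 rows; each row shifts and turns the commanded pose from where the row before left it, along the tool's axes as they then stand; what a row does not reach is not made up. A row lasts 1/12 s, in which the tool goes at most 41.7 mm and 7.16 degrees, less where a joint would pass 70% of its speed; a pose out of reach is approached as far as the arm can. A call is refused whole if a number of a shift passes 0.0417 or a number of a turn 7.16, either way. A call with a gripper value outside its range is refused whole. "hand" is the finger opening in m, from 0 to 0.087, set as the call begins (left out, the last holds). The fingers move at their own pace and stop on an object; the grip force is fixed at half the most. Time passes only in rows, so rows that do not move let the fingers close. It gives the time, the measured TCP pose, the force, the opening and the grip force at its end, in the units of the state.
- r.sense(): the state, without advancing time (a new reading comes with each control period).
- imaging.capture(name): name is "scene" or "top" or "wrist"; returns a dict with "frame" (480x640x3 uint8, blue, green, red), "intrinsics" (3x3 intrinsics, pixels), "eye" and "orientation" of the camera in the world. Camera axes: x right, y down, z forward; pixel columns grow to the right and rows downward; lengths in m; the calibration is good to about 2 mm. A picture is of the moment at which its call begins. There is no depth.
- r.finish_job(): hands the job in; it is judged then, once.
Trained networks look in a picture, given as the dict that the camera call returned (one of the last four; its "shot" number tells which), for a name from the list of things; names that differ only in an ending like _2 or _b are one class to them, and where a whole thing is asked for, a point or a joint stands for the part that bears it (a point fixed in the world has none). Each returns a list of dicts, best first, with "confidence" (0 to 1); they miss things now and then, are a little off and sometimes report something else, mostly with a low value. They report only what shows in the picture. A call takes as long as a camera call.
- models.cut_out(picture, target): "region" (480x640 bool, what is visible of it) and "extent" ([left, top, width, height] as shares, 0 to 1, of the picture: columns of its width, rows of its height, round what is visible of it).
- models.place_of(picture, target): "at" ([column, row] as shares, 0 to 1, of the picture: columns of its width, rows of its height: a listed point, or the origin of a listed thing).
The state is a dict: "time_s": time; "joints": joint angles; "joint_velocities": joint speeds; "effort": joint torques, N m; "tcp_pos": TCP position; "ee_rot": TCP orientation; "wrist_force": force on the tool from outside, world axes, zero at the start; "moment": the same for the moment, N m; "gripper_width": opening from 0.0 (shut) to 1.0 (fully open); "gripper_force": force on a finger pad.
Only numpy, scipy, OpenCV 4.12 (cv2) and the standard library are available. Lean on these libraries where they do the work, as an engineer would, in place of code of your own. Each camera call takes 0.05 s, during which the arm holds its last target. There are 200 camera calls.

## Working session

There is one attempt and no reset: what is moved stays moved. The work goes in short steps, Python scripts to look and compute and a tool call to move; the robot and the scene stay as the last step left them, time stands still between calls to the robot, and variables do not carry over. Pictures are saved under pics/ and viewed, at most 14 in all, crops included, and the job is handed in when it is done.

Besides the shell and the picture viewer there is one more tool, called after "Call:" by a JSON object that holds its "method" and its "body", one argument or row to a line. apply_moves: Moves the arm, as the interface text tells. Its arguments: {"type":"object","properties":{"moves":{"type":"array"},"hand":{"type":"number"}},"required":["moves"]}

```bash
mkdir -p pics; cat > h.py <<'E'
import numpy as np, cv2
from station import r, imaging, models
def ray(p,uv,z):
    K=np.array(p["intrinsics"]);R=np.array(p["orientation"]);e=np.array(p["eye"])
    d=R@np.linalg.solve(K,[uv[0],uv[1],1.0]);return e+d*(z-e[2])/d[2]
def proj(p,X):
    K=np.array(p["intrinsics"]);R=np.array(p["orientation"]);e=np.array(p["eye"])
    c=(np.atleast_2d(X)-e)@R;q=c@K.T;return q[:,:2]/q[:,2:]
def det(p,name):
    return [(round(d["confidence"],2),np.round(np.array(d["at"])*[640,480],1)) for d in models.place_of(p,name)]
def snap(p,f,box=None,s=1):
    im=p["frame"]
    if box: im=im[box[1]:box[3],box[0]:box[2]]
    cv2.imwrite("pics/"+f,cv2.resize(im,None,fx=s,fy=s,interpolation=cv2.INTER_CUBIC))
E
python3 - <<'E'
from h import *
for n in ["top","scene"]:
    p=imaging.capture(n);snap(p,n+"0.png");print(n,p["eye"],np.round(p["orientation"],3).tolist(),np.round(p["intrinsics"],1).tolist())
    if n=="top":
        for t,z in dict(glue_jig=0,bearer_long=.003,bearer_short=.003,panel=.003,caul_1=.003,sanding_block=0,glue_bottle=0).items():
            for c,uv in det(p,t): print(t,c,uv,np.round(ray(p,uv,z),3))
            for d in models.cut_out(p,t):
                if d["confidence"]<.3: continue
                m=d["region"].astype(np.uint8);c=max(cv2.findContours(m,0,2)[0],key=cv2.contourArea)
                print("  ",round(d["confidence"],2),m.sum(),[np.round(ray(p,q,z)[:2],3).tolist() for q in cv2.boxPoints(cv2.minAreaRect(c))])
s=r.sense();print(s["tcp_pos"],np.round(s["ee_rot"],4).tolist(),s["time_s"],s["wrist_force"],r.pinch_z)
E
```

```text
top [ 0.52284478 -0.01011478  1.21800757] [[0.029, -0.998, 0.048], [-0.999, -0.03, -0.018], [0.019, -0.047, -0.999]] [[608.0, 0.0, 326.6], [0.0, 608.0, 247.0], [0.0, 0.0, 1.0]]
glue_jig 0.68 [242.9 289.6] [0.491 0.132 0.   ]
   0.86 9880 [[0.412, 0.248], [0.58, 0.243], [0.57, 0.007], [0.401, 0.014]]
   0.74 519 [[0.541, -0.296], [0.56, -0.298], [0.547, -0.411], [0.528, -0.408]]
bearer_long 0.71 [422.1 317.5] [ 0.446 -0.227  0.003]
   0.58 982 [[0.446, -0.165], [0.462, -0.294], [0.431, -0.298], [0.416, -0.168]]
   0.35 2749 [[0.579, -0.075], [0.581, -0.141], [0.389, -0.146], [0.388, -0.08]]
bearer_short 0.77 [419.5 267.2] [ 0.546 -0.219  0.003]
   0.71 656 [[0.553, -0.167], [0.563, -0.266], [0.535, -0.268], [0.525, -0.169]]
panel 0.81 [361.8 294.1] [ 0.489 -0.105  0.003]
   0.86 2711 [[0.579, -0.075], [0.581, -0.141], [0.389, -0.146], [0.388, -0.08]]
caul_1 0.96 [487.1 319.4] [ 0.446 -0.357  0.003]
caul_1 0.75 [480.4 271.8] [ 0.541 -0.342  0.003]
   0.69 470 [[0.541, -0.295], [0.559, -0.298], [0.547, -0.408], [0.529, -0.405]]
   0.61 673 [[0.445, -0.302], [0.464, -0.416], [0.44, -0.42], [0.42, -0.306]]
sanding_block 0.77 [232.6 229.3] [0.611 0.157 0.   ]
glue_bottle 0.9 [178.3 186.2] [0.695 0.269 0.   ]
   0.57 956 [[0.712, 0.34], [0.752, 0.311], [0.697, 0.238], [0.657, 0.267]]
scene [-0.30907603 -0.60733546  0.94755841] [[0.572, -0.532, 0.625], [-0.82, -0.385, 0.423], [0.016, -0.754, -0.656]] [[585.7, 0.0, 317.9], [0.0, 585.7, 232.4], [0.0, 0.0, 1.0]]
[0.2449699  0.5749657  0.22258781] [[0.92, -0.392, 0.0], [-0.392, -0.92, 0.0001], [-0.0, -0.0001, -1.0]] 0.8 [-0.09443836 -0.17207996  0.23426635] 0.0187
```

```bash
python3 - <<'E'
import cv2
a=cv2.imread("pics/top0.png");cv2.imwrite("pics/topc.png",cv2.resize(a[160:400,140:540],None,fx=2,fy=2,interpolation=cv2.INTER_CUBIC))
E
```

```text
(no output)
```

View pics/topc.png

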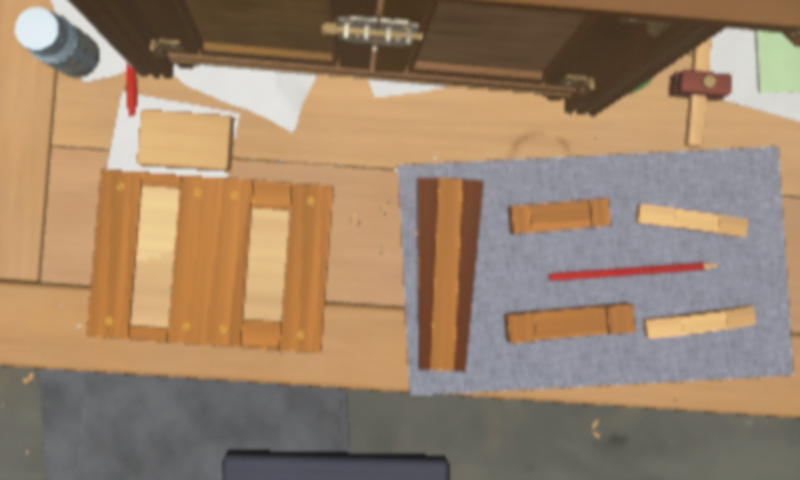

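View pics/scene0.png

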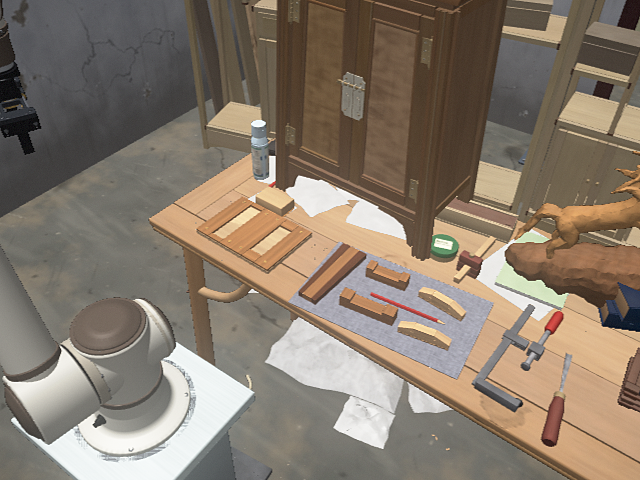

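```bash
cat >> h.py <<'E'
from scipy.optimize import minimize
def box(x0,x1,y0,y1,z0,z1): return np.array([[x,y,z] for x in(x0,x1) for y in(y0,y1) for z in(z0,z1)])
def bearer(L,n): h=L/2; return [box(-h,h,-.014,.014,0,.022),box(-h,-n/2,-.014,.014,0,.03),box(n/2,h,-.014,.014,0,.03)]
caul=[np.array([[x,y,z] for y in(-.009,.009) for x,z in((-.054,0),(.054,0),(-.054,.016),(.054,.016),(-.022,.028),(.022,.028))])]
M=dict(glue_jig=[box(-.0825,.0825,-.115,.115,0,.016)],bearer_long=bearer(.124,.072),bearer_short=bearer(.096,.06),
 panel=[np.array([[s*w,y,z] for s in(-1,1) for w,y in((.033,.095),(.023,-.095)) for z in(0,.014)])],caul_1=caul)
S=4
def render(p,name,q,z):
    c,s=np.cos(q[2]),np.sin(q[2]);R=np.array([[c,-s,0],[s,c,0],[0,0,1]])
    im=np.zeros((480*S,640*S),np.uint8)
    for b in M[name]:
        u=(proj(p,b@R.T+[q[0],q[1],z])+.5)*S-.5
        cv2.fillConvexPoly(im,cv2.convexHull(np.round(u*16).astype(np.int32)),1,shift=4)
    return im
def fit(p,name,q0,z,mask=None):
    if mask is None:
        best=None;t=proj(p,[[q0[0],q0[1],z+.01]])[0]
        for d in models.cut_out(p,name):
            m=d["region"].astype(np.uint8)
            iou=(lambda a,b:(a&b).sum()/max(1,(a|b).sum()))(cv2.resize(m,None,fx=S,fy=S,interpolation=0),render(p,name,q0,z))
            if best is None or iou>best[0]: best=(iou,m)
        if best is None: return None
        mask=best[1]
    m=(cv2.resize(mask.astype(np.float32),None,fx=S,fy=S,interpolation=cv2.INTER_LINEAR)>.5).astype(np.uint8)
    f=lambda v:1-(lambda a:(a&m).sum()/max(1,(a|m).sum()))(render(p,name,[v[0],v[1],v[2]/10],z))
    v0=np.array([q0[0],q0[1],q0[2]*10])
    for d in (.012,.006):
        o=minimize(f,v0,method="Nelder-Mead",options=dict(initial_simplex=v0+np.vstack([np.zeros(3),np.diag([d,d,d*80])]),xatol=2e-4,fatol=1e-4,maxiter=150));v0=o.x
    return [round(v0[0],4),round(v0[1],4),round(np.degrees(v0[2]/10),2),round(1-o.fun,3)]
E
python3 - <<'E'
from h import *
p=imaging.capture("top")
for n,q,z in [("glue_jig",(.49,.13,-.05),0),("bearer_long",(.44,-.229,-1.7),.003),("bearer_short",(.545,-.218,-1.68),.003),("panel",(.487,-.109,-1.57),.003),("caul_1",(.442,-.36,-1.75),.003),("caul_1",(.541,-.35,-1.68),.003)]:
    print(n,fit(p,n,q,z))
for uv in [(427,215),(440,205),(220,195),(210,197),(350,206)]: print("cab",uv,np.round(ray(p,uv,0),3),np.round(ray(p,uv,.1),3))
p=imaging.capture("scene")
for uv in [(418,256),(280,187),(350,215),(300,190),(392,240)]: print("cab",uv,np.round(ray(p,uv,0),3),np.round(ray(p,uv,.1),3))
E
```

```text
glue_jig [np.float64(0.4905), np.float64(0.1265), np.float64(-2.54), np.float64(0.986)]
bearer_long [np.float64(0.4392), np.float64(-0.2281), np.float64(-82.79), np.float64(0.908)]
bearer_short [np.float64(0.5445), np.float64(-0.215), np.float64(-83.27), np.float64(0.935)]
panel [np.float64(0.4835), np.float64(-0.1063), np.float64(-90.66), np.float64(0.964)]
caul_1 [np.float64(0.4439), np.float64(-0.3588), np.float64(-80.78), np.float64(0.937)]
caul_1 [np.float64(0.5437), np.float64(-0.3486), np.float64(-95.42), np.float64(0.923)]
cab (427, 215) [ 0.652 -0.233  0.   ] [ 0.641 -0.215  0.1  ]
cab (440, 205) [ 0.673 -0.259  0.   ] [ 0.661 -0.238  0.1  ]
cab (220, 195) [0.679 0.185 0.   ] [0.667 0.169 0.1  ]
cab (210, 197) [0.675 0.205 0.   ] [0.662 0.187 0.1  ]
cab (350, 206) [ 0.665 -0.077  0.   ] [ 0.654 -0.071  0.1  ]
cab (418, 256) [ 0.662 -0.238  0.   ] [ 0.56  -0.277  0.1  ]
cab (280, 187) [0.686 0.193 0.   ] [0.581 0.108 0.1  ]
cab (350, 215) [ 0.697 -0.025  0.   ] [ 0.591 -0.086  0.1  ]
cab (300, 190) [0.707 0.141 0.   ] [0.6   0.062 0.1  ]
cab (392, 240) [ 0.676 -0.16   0.   ] [ 0.572 -0.207  0.1  ]
```

Call:
{"method": "apply_moves", "body": {
  "moves": [
    [[0.0257,0.0239,-0.0057],0],
    [[0.0257,0.0239,-0.0057],0],
    [[0.0257,0.0239,-0.0057],0],
    [[0.0257,0.0239,-0.0057],0],
    [[0.0257,0.0239,-0.0057],0]
  ],
  "hand": 0.087
}}

```text
time_s: 1.62
tcp_pos: [0.3167, 0.4131, 0.2514]
ee_rot: [[0.92, -0.391, 0.0], [-0.391, -0.92, 0.0], [0.0, -0.0, -1.0]]
wrist_force: [0.3, 1.2, -0.2]
gripper_width: 1.001
gripper_force: 0.0
```

Call:
{"method": "apply_moves", "body": {
  "moves": [
    [[0.0257,0.0239,-0.0057],0],
    [[0.0257,0.0239,-0.0057],0],
    [[0.0257,0.0239,-0.0057],0],
    [[0.0257,0.0239,-0.0057],0],
    [[0.0257,0.0239,-0.0057],0]
  ]
}}

```text
time_s: 2.03
tcp_pos: [0.388, 0.2527, 0.2802]
ee_rot: [[0.92, -0.392, 0.001], [-0.392, -0.92, 0.001], [0.0, -0.001, -1.0]]
wrist_force: [-0.1, 0.2, -1.1]
gripper_width: 1.0
gripper_force: 0.0
```

Call:
{"method": "apply_moves", "body": {
  "moves": [
    [[0.0257,0.0239,-0.0057],0],
    [[0.0257,0.0239,-0.0057],0],
    [[0.0257,0.0239,-0.0057],0],
    [[0.0257,0.0239,-0.0057],0]
  ]
}}

```text
time_s: 2.37
tcp_pos: [0.4451, 0.1244, 0.3031]
ee_rot: [[0.92, -0.392, 0.001], [-0.392, -0.92, 0.001], [0.001, -0.001, -1.0]]
wrist_force: [0.1, 0.2, 0.5]
gripper_width: 1.001
gripper_force: 0.0
```

Call:
{"method": "apply_moves", "body": {
  "moves": [
    [[0,0,0],-6.87],
    [[0,0,0],-6.87],
    [[0,0,0],-6.87],
    [[0,0,0],0],
    [[0,0,0],0]
  ]
}}

```text
time_s: 2.78
tcp_pos: [0.4448, 0.126, 0.3025]
ee_rot: [[0.999, -0.046, 0.0], [-0.046, -0.999, 0.0], [0.0, -0.0, -1.0]]
wrist_force: [1.0, -0.1, 0.0]
gripper_width: 1.001
gripper_force: 0.0
```

```bash
python3 - <<'E'
from h import *
s=r.sense();print(s["tcp_pos"],np.round(s["ee_rot"],4).tolist(),s["time_s"],s["joints"],s["wrist_force"])
p=imaging.capture("wrist");snap(p,"w1.png");print(p["eye"],np.round(p["orientation"],3).tolist(),np.array(p["intrinsics"]).round().tolist())
print(fit(p,"glue_jig",(.4905,.1265,-.044),0))
E
```

```text
[0.44477437 0.12601116 0.30246274] [[0.9989, -0.0463, 0.0002], [-0.0463, -0.9989, 0.0001], [0.0002, -0.0001, -1.0]] 2.7833 [ 3.60427316e+01  2.85485837e+00 -1.30908377e+01  1.98428754e-03
 -7.40409742e+01  5.13053034e+01] [ 0.9599729  -0.14841058  0.02470697]
[0.52397032 0.12230609 0.46387559] [[-0.046, -0.956, -0.291], [-0.999, 0.044, 0.013], [0.001, 0.291, -0.957]] [[363.0, 0.0, 314.0], [0.0, 363.0, 242.0], [0.0, 0.0, 1.0]]
[np.float64(0.4907), np.float64(0.126), np.float64(-2.66), np.float64(0.992)]
```

View pics/w1.png

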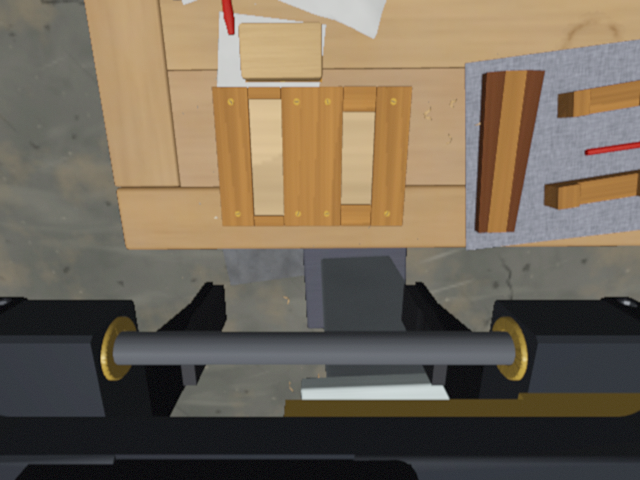

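Call:
{"method": "apply_moves", "body": {
  "moves": [
    [[-0.0029,0.0356,0.005],0],
    [[-0.0029,0.0356,0.005],0],
    [[-0.0029,0.0356,0.005],0],
    [[-0.0029,0.0356,0.005],0],
    [[-0.0029,0.0356,0.005],0]
  ]
}}

```text
time_s: 3.3
tcp_pos: [0.4221, -0.0522, 0.2774]
ee_rot: [[0.999, -0.043, 0.001], [-0.043, -0.999, 0.0], [0.001, -0.0, -1.0]]
wrist_force: [1.7, -0.5, 0.1]
gripper_width: 0.999
gripper_force: 0.0
```

Call:
{"method": "apply_moves", "body": {
  "moves": [
    [[-0.0029,0.0356,0.005],0],
    [[-0.0029,0.0356,0.005],0],
    [[-0.0029,0.0356,0.005],0],
    [[-0.0029,0.0356,0.005],0],
    [[-0.0029,0.0356,0.005],0]
  ]
}}

```text
time_s: 3.72
tcp_pos: [0.4001, -0.2298, 0.2524]
ee_rot: [[0.999, -0.044, 0.001], [-0.044, -0.999, -0.0], [0.001, 0.0, -1.0]]
wrist_force: [1.4, 0.7, 0.6]
gripper_width: 1.0
gripper_force: 0.0
```

```bash
cat >> h.py <<'E'
def pose():
    s=r.sense();R=np.array(s["ee_rot"]);return np.array(s["tcp_pos"]),np.degrees(np.arctan2(R[1,0],R[0,0])),s
def plan(*wps):
    """waypoints (x,y,z,a): prints turn and shift (tool axes, after the turn) for each"""
    t,a,s=pose();print("now",t.round(4),round(a,2),"t",round(s["time_s"],1),"F",np.round(s["wrist_force"],1),"w",round(s["gripper_width"]*87,1),"gf",round(s["gripper_force"],1),"j6",round(s["joints"][5]))
    for w in wps:
        d=np.array(w[:3])-t;turn=a-w[3];c,q=np.cos(np.radians(w[3])),np.sin(np.radians(w[3]))
        v=np.array([d[0]*c+d[1]*q,d[0]*q-d[1]*c,-d[2]]);nt=int(np.ceil(abs(turn)/7.1-1e-6));n=int(np.ceil(np.linalg.norm(v)/.041))
        print("turn",round(turn,2),f"= {nt} x {turn/max(nt,1):.2f}; shift",v.round(4),f"= {n} x",(v/max(n,1)).round(4));t=np.array(w[:3]);a=w[3]
E
python3 - <<'E'
from h import *
p=imaging.capture("wrist");snap(p,"w2.png")
for n,q,z in [("bearer_long",(.4392,-.2281,-1.445),.003),("bearer_short",(.5445,-.215,-1.453),.003),("panel",(.4835,-.1063,-1.582),.003),("caul_1",(.4439,-.3588,-1.41),.003),("caul_1",(.5437,-.3486,-1.665),.003)]:
    print(n,fit(p,n,q,z))
plan((.4392,-.2281,.1,-82.8),(.4392,-.2281,.013,-82.8))
E
```

```text
bearer_long [np.float64(0.4404), np.float64(-0.2285), np.float64(-83.22), np.float64(0.958)]
bearer_short [np.float64(0.5448), np.float64(-0.2161), np.float64(-83.38), np.float64(0.971)]
panel [np.float64(0.4842), np.float64(-0.1071), np.float64(-90.98), np.float64(0.984)]
caul_1 [np.float64(0.4444), np.float64(-0.3594), np.float64(-81.04), np.float64(0.913)]
caul_1 [np.float64(0.5442), np.float64(-0.3501), np.float64(-96.36), np.float64(0.965)]
now [ 0.4008 -0.2277  0.2526] -2.45 t 4.0 F [0.5 0.1 0.3] w 86.9 gf 0.0 j6 97
turn 80.35 = 12 x 6.70; shift [ 0.0053 -0.0381  0.1526] = 4 x [ 0.0013 -0.0095  0.0381]
turn 0.0 = 0 x 0.00; shift [ 0.    -0.     0.087] = 3 x [ 0.    -0.     0.029]
```

View pics/w2.png

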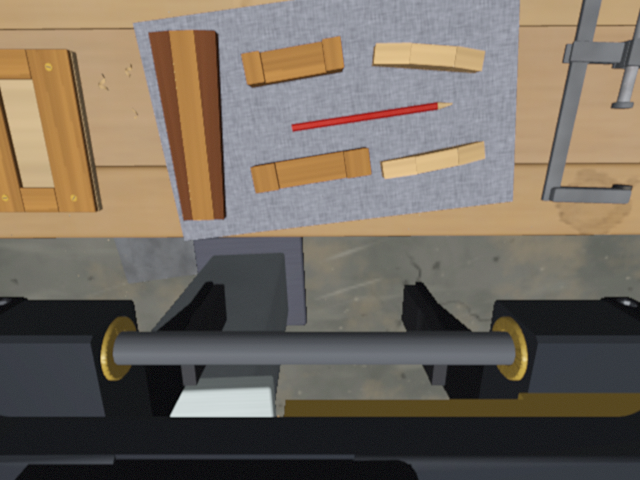

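Call:
{"method": "apply_moves", "body": {
  "moves": [
    [[0,0,0],6.72],
    [[0,0,0],6.72],
    [[0,0,0],6.72],
    [[0,0,0],6.72],
    [[0,0,0],6.72]
  ],
  "hand": 0.05
}}

```text
time_s: 4.43
tcp_pos: [0.4011, -0.2268, 0.2529]
ee_rot: [[0.806, -0.591, 0.001], [-0.591, -0.806, -0.0], [0.001, -0.001, -1.0]]
wrist_force: [0.2, 0.7, 0.1]
gripper_width: 0.705
gripper_force: 0.0
```

Call:
{"method": "apply_moves", "body": {
  "moves": [
    [[0,0,0],6.72],
    [[0,0,0],6.72],
    [[0,0,0],6.72],
    [[0,0,0],6.72],
    [[0,0,0],6.72]
  ]
}}

```text
time_s: 4.85
tcp_pos: [0.4012, -0.2268, 0.2529]
ee_rot: [[0.345, -0.939, 0.001], [-0.939, -0.345, -0.0], [0.001, -0.001, -1.0]]
wrist_force: [-1.0, 0.2, -0.4]
gripper_width: 0.575
gripper_force: 0.0
```

Call:
{"method": "apply_moves", "body": {
  "moves": [
    [[0,0,0],6.72],
    [[0,0,0],6.72],
    [[0,0,0],0]
  ]
}}

```text
time_s: 5.1
tcp_pos: [0.4011, -0.2269, 0.2528]
ee_rot: [[0.121, -0.993, 0.001], [-0.993, -0.121, -0.0], [0.0, -0.001, -1.0]]
wrist_force: [0.3, 0.3, 0.6]
gripper_width: 0.575
gripper_force: 0.0
```

Call:
{"method": "apply_moves", "body": {
  "moves": [
    [[0.0014,-0.0098,0.0382],0],
    [[0.0014,-0.0098,0.0382],0],
    [[0.0014,-0.0098,0.0382],0],
    [[0.0014,-0.0098,0.0382],0],
    [[0,0,0],0]
  ]
}}

```text
time_s: 5.52
tcp_pos: [0.437, -0.2269, 0.0925]
ee_rot: [[0.123, -0.992, -0.014], [-0.992, -0.124, 0.004], [-0.005, 0.013, -1.0]]
wrist_force: [-1.4, 0.6, -0.8]
gripper_width: 0.574
gripper_force: 0.0
```

```bash
python3 - <<'E'
from h import *
plan((.4402,-.2284,.013,-83.1))
E
```

```text
now [ 0.437  -0.2269  0.0925] -82.91 t 5.5 F [-1.4  0.6 -0.8] w 50.0 gf 0.0 j6 16
turn 0.19 = 1 x 0.19; shift [ 0.0019 -0.003   0.0795] = 2 x [ 0.001  -0.0015  0.0397]
```

Call:
{"method": "apply_moves", "body": {
  "moves": [
    [[0.0004,-0.0007,0.01],0],
    [[0.0004,-0.0007,0.01],0],
    [[0.0004,-0.0007,0.01],0],
    [[0,0,0],0],
    [[0,0,0],0]
  ]
}}

```text
time_s: 5.93
tcp_pos: [0.4425, -0.2302, 0.0703]
ee_rot: [[0.12, -0.993, 0.001], [-0.993, -0.12, -0.0], [0.0, -0.001, -1.0]]
wrist_force: [1.4, -0.4, -0.4]
gripper_width: 0.574
gripper_force: 0.0
```

```bash
python3 - <<'E'
from h import *
plan((.4402,-.2284,.013,-83.1))
E
```

```text
now [ 0.4425 -0.2302  0.0703] -83.09 t 5.9 F [ 1.4 -0.4 -0.4] w 49.9 gf 0.0 j6 16
turn 0.01 = 1 x 0.01; shift [-0.0021  0.0021  0.0573] = 2 x [-0.001   0.001   0.0287]
```

Call:
{"method": "apply_moves", "body": {
  "moves": [
    [[-0.0007,0.0007,0.0191],0],
    [[-0.0007,0.0007,0.0191],0],
    [[-0.0007,0.0007,0.0191],0],
    [[0,0,0],0],
    [[0,0,0],0]
  ]
}}

```text
time_s: 6.35
tcp_pos: [0.4401, -0.2285, 0.0128]
ee_rot: [[0.12, -0.993, -0.0], [-0.993, -0.12, -0.0], [0.0, 0.0, -1.0]]
wrist_force: [1.4, 0.2, 0.6]
gripper_width: 0.576
gripper_force: 0.0
```

Call:
{"method": "apply_moves", "body": {
  "moves": [
    [[0,0,0],0],
    [[0,0,0],0],
    [[0,0,0],0],
    [[0,0,0],0],
    [[0,0,0],0]
  ],
  "hand": 0.0
}}

```text
time_s: 6.77
tcp_pos: [0.4406, -0.2284, 0.0131]
ee_rot: [[0.12, -0.993, 0.002], [-0.993, -0.12, -0.0], [0.001, -0.002, -1.0]]
wrist_force: [-1.3, 1.0, 3.8]
gripper_width: 0.318
gripper_force: 30.0
```

Call:
{"method": "apply_moves", "body": {
  "moves": [
    [[0,0,-0.02],0],
    [[0,0,-0.03],0],
    [[0,0,-0.03],0],
    [[0,0,-0.02],0],
    [[0,0,0],0]
  ]
}}

```text
time_s: 7.18
tcp_pos: [0.443, -0.2291, 0.1169]
ee_rot: [[0.121, -0.993, 0.01], [-0.993, -0.121, -0.003], [0.004, -0.009, -1.0]]
wrist_force: [0.6, -0.8, -0.9]
gripper_width: 0.32
gripper_force: 30.0
```

```bash
python3 - <<'E'
from h import *
j=np.array([.4906,.1262]);t=np.radians(-2.6);R=np.array([[np.cos(t),-np.sin(t)],[np.sin(t),np.cos(t)]])
print("long",j+R@[0,.055],"short",j+R@[0,-.055])
P=j+R@[0,.055]
plan((*P,.115,-2.6),(*P,.030,-2.6),(*P,.0195,-2.6))
p=imaging.capture("wrist");snap(p,"w3.png")
E
```

```text
long [0.49309496 0.18114338] short [0.48810504 0.07125662]
now [ 0.443  -0.2291  0.1169] -83.05 t 7.2 F [ 0.6 -0.8 -0.9] w 27.8 gf 30.0 j6 16
turn -80.45 = 12 x -6.70; shift [ 0.0314 -0.4121  0.0019] = 11 x [ 0.0029 -0.0375  0.0002]
turn 0.0 = 0 x 0.00; shift [ 0.    -0.     0.085] = 3 x [ 0.     -0.      0.0283]
turn 0.0 = 0 x 0.00; shift [ 0.     -0.      0.0105] = 1 x [ 0.     -0.      0.0105]
```

View pics/w3.png

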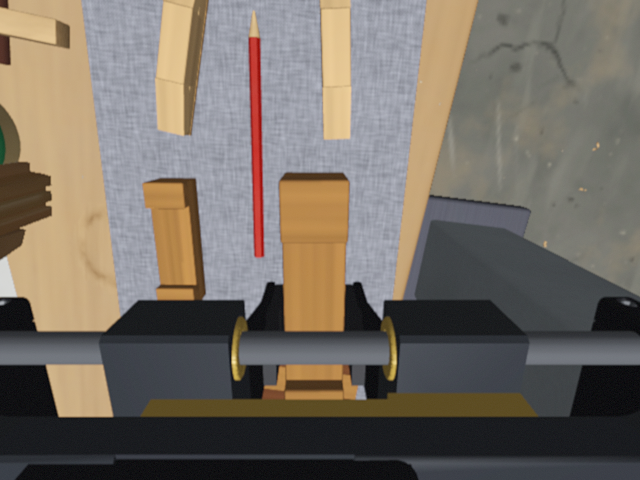

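Call:
{"method": "apply_moves", "body": {
  "moves": [
    [[0,0,0],-6.7],
    [[0,0,0],-6.7],
    [[0,0,0],-6.7],
    [[0,0,0],-6.7],
    [[0,0,0],-6.7]
  ]
}}

```text
time_s: 7.65
tcp_pos: [0.4388, -0.2279, 0.1107]
ee_rot: [[0.652, -0.758, -0.003], [-0.758, -0.652, 0.001], [-0.003, 0.002, -1.0]]
wrist_force: [0.2, 0.3, -0.1]
gripper_width: 0.317
gripper_force: 30.0
```

Call:
{"method": "apply_moves", "body": {
  "moves": [
    [[0,0,0],-6.7],
    [[0,0,0],-6.7],
    [[0,0,0],-6.7],
    [[0,0,0],-6.7],
    [[0,0,0],-6.7]
  ]
}}

```text
time_s: 8.07
tcp_pos: [0.4388, -0.2279, 0.1107]
ee_rot: [[0.962, -0.272, -0.003], [-0.272, -0.962, 0.001], [-0.003, -0.0, -1.0]]
wrist_force: [-0.1, -0.1, 0.7]
gripper_width: 0.318
gripper_force: 30.0
```

Call:
{"method": "apply_moves", "body": {
  "moves": [
    [[0,0,0],-6.7],
    [[0,0,0],-6.7],
    [[0.0029,-0.0375,0],0],
    [[0.0029,-0.0375,0],0],
    [[0.0029,-0.0375,0],0]
  ]
}}

```text
time_s: 8.48
tcp_pos: [0.4526, -0.1156, 0.1108]
ee_rot: [[0.999, -0.05, -0.003], [-0.05, -0.999, 0.0], [-0.003, 0.0, -1.0]]
wrist_force: [1.7, 0.5, -1.4]
gripper_width: 0.32
gripper_force: 30.0
```

Call:
{"method": "apply_moves", "body": {
  "moves": [
    [[0.0029,-0.0375,0],0],
    [[0.0029,-0.0375,0],0],
    [[0.0029,-0.0375,0],0],
    [[0.0029,-0.0375,0],0],
    [[0.0029,-0.0375,0],0]
  ]
}}

```text
time_s: 8.9
tcp_pos: [0.4761, 0.0718, 0.111]
ee_rot: [[0.999, -0.047, -0.003], [-0.047, -0.999, -0.001], [-0.003, 0.001, -1.0]]
wrist_force: [0.8, -1.2, -0.3]
gripper_width: 0.319
gripper_force: 30.0
```

Call:
{"method": "apply_moves", "body": {
  "moves": [
    [[0.0029,-0.0375,0],0],
    [[0.0029,-0.0375,0],0],
    [[0.0029,-0.0375,0],0],
    [[0,0,0.01],0],
    [[0,0,0],0]
  ]
}}

```text
time_s: 9.32
tcp_pos: [0.4895, 0.1831, 0.0993]
ee_rot: [[0.999, -0.045, -0.005], [-0.045, -0.999, -0.003], [-0.005, 0.003, -1.0]]
wrist_force: [-0.8, 0.7, -1.4]
gripper_width: 0.318
gripper_force: 30.0
```

Call:
{"method": "apply_moves", "body": {
  "moves": [
    [[0,0,0.02],0],
    [[0,0,0.02],0],
    [[0,0,0],0],
    [[0,0,0],0]
  ]
}}

```text
time_s: 9.65
tcp_pos: [0.4901, 0.1805, 0.061]
ee_rot: [[0.999, -0.048, -0.004], [-0.048, -0.999, -0.003], [-0.004, 0.003, -1.0]]
wrist_force: [0.1, 0.8, -0.5]
gripper_width: 0.317
gripper_force: 30.0
```

```bash
python3 - <<'E'
from h import *
plan((.4931,.1811,.0305,-2.6),(.4931,.1811,.0195,-2.6))
E
```

```text
now [0.4901 0.1805 0.061 ] -2.77 t 9.7 F [ 0.1  0.8 -0.5] w 27.6 gf 30.0 j6 49
turn -0.17 = 1 x -0.17; shift [ 0.003  -0.0007  0.0305] = 1 x [ 0.003  -0.0007  0.0305]
turn 0.0 = 0 x 0.00; shift [ 0.    -0.     0.011] = 1 x [ 0.    -0.     0.011]
```

Call:
{"method": "apply_moves", "body": {
  "moves": [
    [[0.0015,-0.0004,0.015],-0.17],
    [[0.0015,-0.0003,0.0155],0],
    [[0,0,0],0],
    [[0,0,0.005],0],
    [[0,0,0],0]
  ]
}}

```text
time_s: 10.07
tcp_pos: [0.4946, 0.1826, 0.0272]
ee_rot: [[0.999, -0.045, 0.0], [-0.045, -0.999, 0.0], [0.0, -0.0, -1.0]]
wrist_force: [0.6, -0.4, -0.5]
gripper_width: 0.318
gripper_force: 30.0
```

Call:
{"method": "apply_moves", "body": {
  "moves": [
    [[0,0,0.003],0],
    [[0,0,0.002],0],
    [[0,0,0],0],
    [[0,0,0],0]
  ]
}}

```text
time_s: 10.4
tcp_pos: [0.4945, 0.1829, 0.022]
ee_rot: [[0.999, -0.044, 0.0], [-0.044, -0.999, 0.0], [0.0, -0.0, -1.0]]
wrist_force: [-0.4, -0.2, -0.3]
gripper_width: 0.318
gripper_force: 30.0
```

```bash
python3 - <<'E'
from h import *
plan((.4931,.1811,.0195,-2.6))
E
```

```text
now [0.4945 0.1829 0.022 ] -2.53 t 10.4 F [-0.4 -0.2 -0.3] w 27.7 gf 30.0 j6 50
turn 0.07 = 1 x 0.07; shift [-0.0013  0.0019  0.0025] = 1 x [-0.0013  0.0019  0.0025]
```

Call:
{"method": "apply_moves", "body": {
  "moves": [
    [[-0.0013,0.0018,0.0015],0],
    [[0,0,0.001],0],
    [[0,0,0],0]
  ]
}}

```text
time_s: 10.65
tcp_pos: [0.4928, 0.1809, 0.0192]
ee_rot: [[0.999, -0.044, -0.0], [-0.044, -0.999, -0.0], [-0.0, 0.0, -1.0]]
wrist_force: [0.0, -0.0, 0.1]
gripper_width: 0.32
gripper_force: 30.0
```

Call:
{"method": "apply_moves", "body": {
  "moves": [
    [[0,0,0],0],
    [[0,0,0],0],
    [[0,0,0],0]
  ],
  "hand": 0.06
}}

```text
time_s: 10.9
tcp_pos: [0.4931, 0.1812, 0.0193]
ee_rot: [[0.999, -0.044, 0.0], [-0.044, -0.999, 0.0], [0.0, -0.0, -1.0]]
wrist_force: [-0.5, -0.3, -0.3]
gripper_width: 0.464
gripper_force: 0.0
```

Call:
{"method": "apply_moves", "body": {
  "moves": [
    [[0,0,-0.02],0],
    [[0,0,-0.03],0],
    [[0,0,-0.03],0],
    [[0,0,-0.02],0],
    [[0,0,0],0]
  ]
}}

```text
time_s: 11.32
tcp_pos: [0.4959, 0.1828, 0.1242]
ee_rot: [[0.999, -0.043, 0.009], [-0.043, -0.999, 0.005], [0.009, -0.006, -1.0]]
wrist_force: [1.6, 0.6, -0.1]
gripper_width: 0.684
gripper_force: 0.0
```

```bash
python3 - <<'E'
from h import *
p=imaging.capture("top");print(fit(p,"bearer_long",(.4931,.1811,-.045),.009));snap(p,"t2.png",(140,160,540,400),2)
t=np.radians(-83.35)
b=np.array([.5447,-.2158]);ty=np.array([np.sin(t),-np.cos(t)]);q=b+ty*.012;print(q)
plan((*q,.1,-83.35),(*q,.013,-83.35))
E
```

```text
[np.float64(0.4904), np.float64(0.1815), np.float64(-2.4), np.float64(0.462)]
[ 0.53278073 -0.21718965]
now [0.4932 0.1814 0.1201] -2.55 t 11.4 F [-1.1 -0.4 -0. ] w 59.9 gf 0.0 j6 50
turn 80.8 = 12 x 6.73; shift [0.4004 0.0068 0.0201] = 10 x [0.04   0.0007 0.002 ]
turn 0.0 = 0 x 0.00; shift [ 0.    -0.     0.087] = 3 x [ 0.    -0.     0.029]
```

View pics/t2.png

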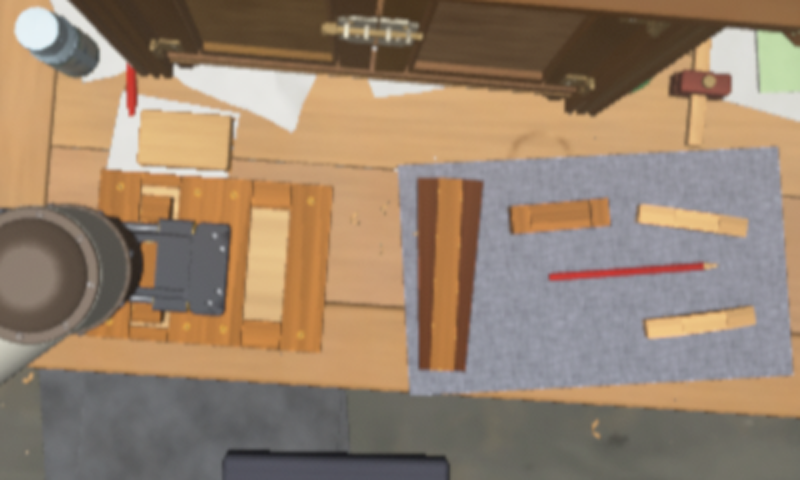

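Call:
{"method": "apply_moves", "body": {
  "moves": [
    [[0,0,0],6.73],
    [[0,0,0],6.73],
    [[0,0,0],6.73],
    [[0,0,0],6.73],
    [[0,0,0],6.73]
  ]
}}

```text
time_s: 11.83
tcp_pos: [0.492, 0.1805, 0.1176]
ee_rot: [[0.803, -0.595, -0.003], [-0.595, -0.803, -0.002], [-0.001, 0.003, -1.0]]
wrist_force: [0.0, -1.1, 0.0]
gripper_width: 0.685
gripper_force: 0.0
```

Call:
{"method": "apply_moves", "body": {
  "moves": [
    [[0,0,0],6.73],
    [[0,0,0],6.73],
    [[0,0,0],6.73],
    [[0,0,0],6.73],
    [[0,0,0],6.73]
  ]
}}

```text
time_s: 12.25
tcp_pos: [0.4921, 0.1805, 0.1175]
ee_rot: [[0.339, -0.941, -0.003], [-0.941, -0.339, -0.002], [0.001, 0.003, -1.0]]
wrist_force: [0.5, -0.4, 0.0]
gripper_width: 0.69
gripper_force: 0.0
```

Call:
{"method": "apply_moves", "body": {
  "moves": [
    [[0,0,0],6.73],
    [[0,0,0],6.73],
    [[0.04,0.0007,0.002],0],
    [[0.04,0.0007,0.002],0],
    [[0.04,0.0007,0.002],0]
  ]
}}

```text
time_s: 12.67
tcp_pos: [0.5038, 0.0606, 0.1116]
ee_rot: [[0.119, -0.993, -0.003], [-0.993, -0.119, -0.001], [0.001, 0.003, -1.0]]
wrist_force: [-0.2, -1.5, -0.5]
gripper_width: 0.687
gripper_force: 0.0
```

Call:
{"method": "apply_moves", "body": {
  "moves": [
    [[0.04,0.0007,0.002],0],
    [[0.04,0.0007,0.002],0],
    [[0.04,0.0007,0.002],0],
    [[0.04,0.0007,0.002],0],
    [[0.04,0.0007,0.002],0]
  ]
}}

```text
time_s: 13.08
tcp_pos: [0.5236, -0.1393, 0.1016]
ee_rot: [[0.117, -0.993, -0.003], [-0.993, -0.117, 0.0], [-0.001, 0.003, -1.0]]
wrist_force: [0.8, 0.6, -0.1]
gripper_width: 0.693
gripper_force: 0.0
```

Call:
{"method": "apply_moves", "body": {
  "moves": [
    [[0.04,0.0007,0.002],0],
    [[0.04,0.0007,0.002],0],
    [[0,0,0.02],0],
    [[0,0,0],0],
    [[0,0,0],0]
  ]
}}

```text
time_s: 13.5
tcp_pos: [0.5306, -0.217, 0.0769]
ee_rot: [[0.115, -0.993, -0.006], [-0.993, -0.115, 0.001], [-0.002, 0.006, -1.0]]
wrist_force: [0.4, 1.0, -0.5]
gripper_width: 0.688
gripper_force: 0.0
```

```bash
python3 - <<'E'
from h import *
plan((.5328,-.2172,.013,-83.35))
p=imaging.capture("top");print(fit(p,"bearer_long",(.4931,.1811,-.045),.009))
E
```

```text
now [ 0.5306 -0.217   0.0769] -83.37 t 13.5 F [ 0.4  1.  -0.5] w 59.9 gf 0.0 j6 13
turn -0.02 = 1 x -0.02; shift [ 0.0005 -0.0021  0.0639] = 2 x [ 0.0002 -0.0011  0.0319]
[np.float64(0.4913), np.float64(0.1815), np.float64(-2.58), np.float64(0.937)]
```

Call:
{"method": "apply_moves", "body": {
  "moves": [
    [[0.0,-0.0007,0.0213],0],
    [[0.0,-0.0007,0.0213],0],
    [[0.0,-0.0007,0.0213],0],
    [[0,0,0],0],
    [[0,0,0],0]
  ]
}}

```text
time_s: 14.02
tcp_pos: [0.5348, -0.2156, 0.0155]
ee_rot: [[0.119, -0.993, -0.001], [-0.993, -0.119, -0.0], [-0.0, 0.001, -1.0]]
wrist_force: [0.3, -0.0, 0.3]
gripper_width: 0.691
gripper_force: 0.0
```

Call:
{"method": "apply_moves", "body": {
  "moves": [
    [[0,0,0],0],
    [[0,0,0],0],
    [[0,0,0],0],
    [[0,0,0],0],
    [[0,0,0],0]
  ],
  "hand": 0.0
}}

```text
time_s: 14.43
tcp_pos: [0.5356, -0.2168, 0.0163]
ee_rot: [[0.117, -0.993, 0.002], [-0.993, -0.117, -0.0], [0.001, -0.002, -1.0]]
wrist_force: [0.2, 0.2, 1.2]
gripper_width: 0.397
gripper_force: 0.2
```

Call:
{"method": "apply_moves", "body": {
  "moves": [
    [[0,0,-0.02],0],
    [[0,0,-0.03],0],
    [[0,0,-0.03],0],
    [[0,0,-0.02],0],
    [[0,0,0],0]
  ]
}}

```text
time_s: 14.85
tcp_pos: [0.5378, -0.2176, 0.1208]
ee_rot: [[0.118, -0.993, 0.01], [-0.993, -0.118, -0.002], [0.004, -0.01, -1.0]]
wrist_force: [-0.2, 0.0, -0.1]
gripper_width: 0.041
gripper_force: 0.0
```

```bash
python3 - <<'E'
from h import *
P=(.4881,.0713)
plan((*P,.1,-2.6),(*P,.030,-2.6))
p=imaging.capture("wrist");snap(p,"w4.png")
E
```

```text
now [ 0.5378 -0.2176  0.1208] -83.25 t 14.8 F [-0.2  0.  -0.1] w 3.6 gf 0.0 j6 13
turn -80.65 = 12 x -6.72; shift [-0.0628 -0.2864  0.0208] = 8 x [-0.0078 -0.0358  0.0026]
turn 0.0 = 0 x 0.00; shift [ 0.   -0.    0.07] = 2 x [ 0.    -0.     0.035]
```

View pics/w4.png

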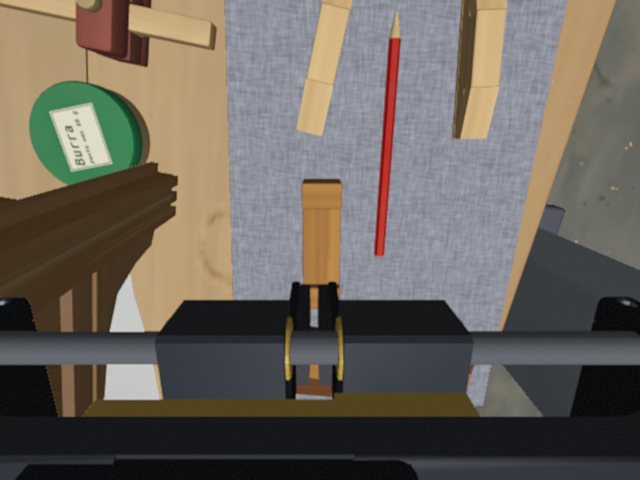

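Call:
{"method": "apply_moves", "body": {
  "moves": [
    [[-0.04,0,-0.01],0],
    [[-0.04,0,-0.01],0],
    [[-0.03,0,-0.01],0],
    [[0,0,0],0],
    [[0,0,0],0]
  ],
  "hand": 0.06
}}

```text
time_s: 15.32
tcp_pos: [0.5215, -0.1062, 0.1451]
ee_rot: [[0.119, -0.993, -0.001], [-0.993, -0.119, 0.0], [-0.0, 0.001, -1.0]]
wrist_force: [0.3, -0.2, -0.7]
gripper_width: 0.318
gripper_force: 0.0
```

```bash
python3 - <<'E'
from h import *
p=imaging.capture("wrist")
f=fit(p,"bearer_short",(.538,-.217,-1.453),.003);print(f)
p=imaging.capture("top");print(fit(p,"bearer_short",(f[0],f[1],np.radians(f[2])),.003))
plan((f[0],f[1],.08,f[2]))
E
```

```text
[np.float64(0.5322), np.float64(-0.2165), np.float64(-83.31), np.float64(0.968)]
[np.float64(0.5318), np.float64(-0.2167), np.float64(-84.13), np.float64(0.252)]
now [ 0.5214 -0.1084  0.1443] -83.38 t 15.5 F [-0.8 -0.7 -0.6] w 43.5 gf 0.0 j6 1
turn -0.07 = 1 x -0.07; shift [0.1087 0.0019 0.0643] = 4 x [0.0272 0.0005 0.0161]
```

Call:
{"method": "apply_moves", "body": {
  "moves": [
    [[0.0272,0.0005,0.0161],0],
    [[0.0272,0.0005,0.0161],0],
    [[0.0272,0.0005,0.0161],0],
    [[0.0272,0.0005,0.0161],0],
    [[0,0,0],0]
  ],
  "hand": 0.05
}}

```text
time_s: 15.93
tcp_pos: [0.5301, -0.2199, 0.0764]
ee_rot: [[0.11, -0.994, -0.007], [-0.994, -0.11, 0.001], [-0.002, 0.007, -1.0]]
wrist_force: [0.0, 0.1, -0.1]
gripper_width: 0.569
gripper_force: 0.0
```

Call:
{"method": "apply_moves", "body": {
  "moves": [
    [[0,0,0.02],0],
    [[0,0,0.02],0],
    [[0,0,0],0],
    [[0,0,0],0]
  ]
}}

```text
time_s: 16.27
tcp_pos: [0.5316, -0.2164, 0.0398]
ee_rot: [[0.116, -0.993, -0.003], [-0.993, -0.116, 0.0], [-0.001, 0.003, -1.0]]
wrist_force: [0.1, 0.2, 0.5]
gripper_width: 0.574
gripper_force: 0.0
```

```bash
python3 - <<'E'
from h import *
plan((.532,-.2165,.013,-83.35))
E
```

```text
now [ 0.5316 -0.2164  0.0398] -83.36 t 16.3 F [0.1 0.2 0.5] w 49.9 gf 0.0 j6 13
turn -0.01 = 1 x -0.01; shift [ 0.0001 -0.0004  0.0268] = 1 x [ 0.0001 -0.0004  0.0268]
```

Call:
{"method": "apply_moves", "body": {
  "moves": [
    [[0,0,0.0135],0],
    [[0,0,0.0135],0],
    [[0,0,0],0],
    [[0,0,0],0]
  ]
}}

```text
time_s: 16.6
tcp_pos: [0.533, -0.216, 0.0147]
ee_rot: [[0.117, -0.993, 0.0], [-0.993, -0.117, -0.0], [0.0, -0.0, -1.0]]
wrist_force: [-0.5, -0.6, -0.2]
gripper_width: 0.576
gripper_force: 0.0
```

Call:
{"method": "apply_moves", "body": {
  "moves": [
    [[0,0,0],0],
    [[0,0,0],0],
    [[0,0,0],0],
    [[0,0,0],0],
    [[0,0,0],0]
  ],
  "hand": 0.0
}}

```text
time_s: 17.02
tcp_pos: [0.533, -0.2159, 0.0146]
ee_rot: [[0.117, -0.993, 0.001], [-0.993, -0.117, -0.0], [0.0, -0.001, -1.0]]
wrist_force: [-0.9, -0.1, 2.9]
gripper_width: 0.316
gripper_force: 30.0
```

Call:
{"method": "apply_moves", "body": {
  "moves": [
    [[0,0,0],0],
    [[0,0,0],0]
  ]
}}

```text
time_s: 17.18
tcp_pos: [0.533, -0.2158, 0.0146]
ee_rot: [[0.117, -0.993, 0.001], [-0.993, -0.117, -0.0], [0.0, -0.001, -1.0]]
wrist_force: [-0.8, 0.6, 4.3]
gripper_width: 0.315
gripper_force: 30.0
```

Call:
{"method": "apply_moves", "body": {
  "moves": [
    [[0,0,-0.02],0],
    [[0,0,-0.03],0],
    [[0,0,-0.03],0],
    [[0,0,-0.02],0],
    [[0,0,0],0]
  ]
}}

```text
time_s: 17.6
tcp_pos: [0.5357, -0.2165, 0.1188]
ee_rot: [[0.118, -0.993, 0.009], [-0.993, -0.118, -0.002], [0.003, -0.009, -1.0]]
wrist_force: [0.5, -0.1, 0.7]
gripper_width: 0.317
gripper_force: 30.0
```

Call:
{"method": "apply_moves", "body": {
  "moves": [
    [[0,0,0],-6.73],
    [[0,0,0],-6.73],
    [[0,0,0],-6.73],
    [[0,0,0],-6.73],
    [[0,0,0],-6.73]
  ]
}}

```text
time_s: 18.02
tcp_pos: [0.5319, -0.2156, 0.1127]
ee_rot: [[0.652, -0.759, -0.002], [-0.759, -0.652, 0.001], [-0.002, 0.001, -1.0]]
wrist_force: [-0.7, -0.1, -0.6]
gripper_width: 0.318
gripper_force: 30.0
```

Call:
{"method": "apply_moves", "body": {
  "moves": [
    [[0,0,0],-6.73],
    [[0,0,0],-6.73],
    [[0,0,0],-6.73],
    [[0,0,0],-6.73],
    [[0,0,0],-6.73]
  ]
}}

```text
time_s: 18.43
tcp_pos: [0.5319, -0.2156, 0.1126]
ee_rot: [[0.963, -0.27, -0.002], [-0.27, -0.963, 0.001], [-0.002, -0.0, -1.0]]
wrist_force: [-1.2, -0.1, -0.5]
gripper_width: 0.319
gripper_force: 30.0
```

Call:
{"method": "apply_moves", "body": {
  "moves": [
    [[0,0,0],-6.73],
    [[0,0,0],-6.73],
    [[-0.0072,-0.0356,0.0018],0],
    [[-0.0072,-0.0356,0.0018],0],
    [[-0.0072,-0.0356,0.0018],0]
  ]
}}

```text
time_s: 18.85
tcp_pos: [0.5146, -0.1075, 0.1071]
ee_rot: [[0.999, -0.047, -0.002], [-0.047, -0.999, 0.0], [-0.002, -0.0, -1.0]]
wrist_force: [1.1, 1.2, -0.7]
gripper_width: 0.321
gripper_force: 30.0
```

Call:
{"method": "apply_moves", "body": {
  "moves": [
    [[-0.0072,-0.0356,0.0018],0],
    [[-0.0072,-0.0356,0.0018],0],
    [[-0.0072,-0.0356,0.0018],0],
    [[-0.0072,-0.0356,0.0018],0],
    [[-0.0072,-0.0356,0.0018],0]
  ]
}}

```text
time_s: 19.27
tcp_pos: [0.4865, 0.0727, 0.0986]
ee_rot: [[0.999, -0.045, -0.002], [-0.045, -0.999, -0.0], [-0.002, 0.001, -1.0]]
wrist_force: [1.6, -0.3, -0.5]
gripper_width: 0.319
gripper_force: 30.0
```

Call:
{"method": "apply_moves", "body": {
  "moves": [
    [[0,0,0.02],0],
    [[0,0,0.02],0],
    [[0,0,0],0],
    [[0,0,0],0]
  ]
}}

```text
time_s: 19.6
tcp_pos: [0.4866, 0.0708, 0.0583]
ee_rot: [[0.999, -0.044, -0.004], [-0.044, -0.999, -0.002], [-0.003, 0.002, -1.0]]
wrist_force: [-0.0, -0.8, -0.2]
gripper_width: 0.32
gripper_force: 30.0
```

```bash
python3 - <<'E'
from h import *
plan((.4881,.0713,.0305,-2.6),(.4881,.0713,.0208,-2.6))
E
```

```text
now [0.4866 0.0708 0.0583] -2.53 t 19.6 F [-0.  -0.8 -0.2] w 27.9 gf 30.0 j6 60
turn 0.07 = 1 x 0.07; shift [ 0.0015 -0.0005  0.0278] = 1 x [ 0.0015 -0.0005  0.0278]
turn 0.0 = 0 x 0.00; shift [ 0.     -0.      0.0097] = 1 x [ 0.     -0.      0.0097]
```

Call:
{"method": "apply_moves", "body": {
  "moves": [
    [[0.0,0,0.014],0],
    [[0.0,0,0.014],0],
    [[0,0,0],0],
    [[0,0,0.005],0],
    [[0,0,0],0]
  ]
}}

```text
time_s: 20.02
tcp_pos: [0.4881, 0.071, 0.0269]
ee_rot: [[0.999, -0.045, 0.001], [-0.045, -0.999, 0.0], [0.001, -0.0, -1.0]]
wrist_force: [-1.0, -0.4, -0.9]
gripper_width: 0.321
gripper_force: 30.0
```

Call:
{"method": "apply_moves", "body": {
  "moves": [
    [[0,0,0.002],0],
    [[0,0,0],0],
    [[0,0,0],0]
  ]
}}

```text
time_s: 20.27
tcp_pos: [0.4881, 0.0713, 0.025]
ee_rot: [[0.999, -0.044, 0.001], [-0.044, -0.999, 0.0], [0.001, -0.0, -1.0]]
wrist_force: [-0.3, 0.6, -1.3]
gripper_width: 0.318
gripper_force: 30.0
```

```bash
python3 - <<'E'
from h import *
plan((.4881,.0713,.0208,-2.6))
E
```

```text
now [0.4881 0.0713 0.025 ] -2.54 t 20.3 F [-0.3  0.6 -1.3] w 27.7 gf 30.0 j6 60
turn 0.06 = 1 x 0.06; shift [0.     0.     0.0042] = 1 x [0.     0.     0.0042]
```

Call:
{"method": "apply_moves", "body": {
  "moves": [
    [[0,0,0.0025],0],
    [[0,0,0.0017],0],
    [[0,0,0],0]
  ]
}}

```text
time_s: 20.52
tcp_pos: [0.4879, 0.0714, 0.0206]
ee_rot: [[0.999, -0.044, 0.0], [-0.044, -0.999, 0.0], [0.0, -0.0, -1.0]]
wrist_force: [-0.2, -0.4, 2.6]
gripper_width: 0.319
gripper_force: 30.0
```

Call:
{"method": "apply_moves", "body": {
  "moves": [
    [[0,0,0],0],
    [[0,0,0],0],
    [[0,0,0],0]
  ],
  "hand": 0.06
}}

```text
time_s: 20.77
tcp_pos: [0.4877, 0.0713, 0.0203]
ee_rot: [[0.999, -0.044, -0.0], [-0.044, -0.999, -0.0], [-0.0, 0.0, -1.0]]
wrist_force: [-0.3, -0.1, 0.7]
gripper_width: 0.463
gripper_force: 0.0
```

Call:
{"method": "apply_moves", "body": {
  "moves": [
    [[0,0,-0.02],0],
    [[0,0,-0.03],0],
    [[0,0,-0.03],0],
    [[0,0,-0.02],0],
    [[0,0,0],0]
  ]
}}

```text
time_s: 21.18
tcp_pos: [0.4907, 0.0724, 0.1249]
ee_rot: [[0.999, -0.043, 0.009], [-0.043, -0.999, 0.003], [0.009, -0.004, -1.0]]
wrist_force: [0.9, -0.1, 0.1]
gripper_width: 0.682
gripper_force: 0.0
```

Call:
{"method": "apply_moves", "body": {
  "moves": [
    [[-0.0003,0.0356,0.0042],-1.74],
    [[-0.0003,0.0356,0.0042],0],
    [[-0.0003,0.0356,0.0042],0],
    [[-0.0003,0.0356,0.0042],0],
    [[-0.0003,0.0356,0.0042],0]
  ],
  "hand": 0.087
}}

```text
time_s: 21.6
tcp_pos: [0.4818, -0.1081, 0.0985]
ee_rot: [[1.0, -0.013, -0.001], [-0.013, -1.0, 0.0], [-0.001, -0.0, -1.0]]
wrist_force: [0.6, 0.1, -0.4]
gripper_width: 0.956
gripper_force: 0.0
```

Call:
{"method": "apply_moves", "body": {
  "moves": [
    [[0,0,0.02],0],
    [[0,0,0.02],0],
    [[0,0,0],0],
    [[0,0,0],0]
  ]
}}

```text
time_s: 21.93
tcp_pos: [0.4816, -0.1069, 0.0582]
ee_rot: [[1.0, -0.014, -0.004], [-0.014, -1.0, -0.0], [-0.004, 0.001, -1.0]]
wrist_force: [-0.1, 0.2, 0.2]
gripper_width: 1.004
gripper_force: 0.0
```

```bash
python3 - <<'E'
from h import *
plan((.484,-.1068,.006,-.8))
p=imaging.capture("top")
print(fit(p,"bearer_long",(.4913,.1815,-.045),.009),fit(p,"bearer_short",(.488,.071,-.045),.009))
j=fit(p,"glue_jig",(.4906,.1262,-.045),0);print(j)
p=imaging.capture("wrist");print(fit(p,"bearer_long",(.4913,.1815,-.045),.009),fit(p,"bearer_short",(.488,.071,-.045),.009))
E
```

```text
now [ 0.4816 -0.1069  0.0582] -0.81 t 21.9 F [-0.1  0.2  0.2] w 87.3 gf 0.0 j6 83
turn -0.01 = 1 x -0.01; shift [ 0.0024 -0.0002  0.0522] = 2 x [ 0.0012 -0.0001  0.0261]
[np.float64(0.4916), np.float64(0.1819), np.float64(-2.85), np.float64(0.822)] [np.float64(0.4869), np.float64(0.0712), np.float64(-1.25), np.float64(0.356)]
[np.float64(0.4909), np.float64(0.1269), np.float64(-2.53), np.float64(0.484)]
[np.float64(0.4913), np.float64(0.1815), np.float64(-2.58), np.float64(0.0)] [np.float64(0.5202), np.float64(0.0759), np.float64(14.66), np.float64(0.755)]
```

Call:
{"method": "apply_moves", "body": {
  "moves": [
    [[0.0003,0,0.016],0],
    [[0.0003,0,0.016],0],
    [[0.0003,0,0.01],0],
    [[0,0,0],0],
    [[0,0,0],0]
  ]
}}

```text
time_s: 22.7
tcp_pos: [0.4836, -0.1066, 0.0174]
ee_rot: [[1.0, -0.013, -0.0], [-0.013, -1.0, -0.0], [-0.0, 0.0, -1.0]]
wrist_force: [0.2, 0.1, 0.7]
gripper_width: 1.0
gripper_force: 0.0
```

```bash
python3 - <<'E'
from h import *
plan((.484,-.1068,.006,-.8))
E
```

```text
now [ 0.4836 -0.1066  0.0174] -0.77 t 22.7 F [0.2 0.1 0.7] w 87.0 gf 0.0 j6 83
turn 0.03 = 1 x 0.03; shift [0.0004 0.0002 0.0114] = 1 x [0.0004 0.0002 0.0114]
```

Call:
{"method": "apply_moves", "body": {
  "moves": [
    [[0,0,0.0055],0],
    [[0,0,0.0055],0],
    [[0,0,0],0],
    [[0,0,0],0]
  ]
}}

```text
time_s: 23.03
tcp_pos: [0.4835, -0.1067, 0.0063]
ee_rot: [[1.0, -0.014, -0.0], [-0.014, -1.0, -0.0], [-0.0, 0.0, -1.0]]
wrist_force: [-0.7, 0.7, 0.1]
gripper_width: 0.998
gripper_force: 0.0
```

Call:
{"method": "apply_moves", "body": {
  "moves": [
    [[0,0,0],0],
    [[0,0,0],0],
    [[0,0,0],0],
    [[0,0,0],0],
    [[0,0,0],0]
  ],
  "hand": 0.0
}}

```text
time_s: 23.45
tcp_pos: [0.4837, -0.1067, 0.0065]
ee_rot: [[1.0, -0.014, 0.0], [-0.014, -1.0, 0.0], [0.0, -0.0, -1.0]]
wrist_force: [0.3, -0.1, 0.8]
gripper_width: 0.709
gripper_force: 0.0
```

Call:
{"method": "apply_moves", "body": {
  "moves": [
    [[0,0,0],0],
    [[0,0,0],0]
  ]
}}

```text
time_s: 23.62
tcp_pos: [0.4836, -0.1067, 0.0064]
ee_rot: [[1.0, -0.014, 0.0], [-0.014, -1.0, -0.0], [0.0, 0.0, -1.0]]
wrist_force: [-0.5, -0.4, 0.8]
gripper_width: 0.641
gripper_force: 30.0
```

Call:
{"method": "apply_moves", "body": {
  "moves": [
    [[0,0,-0.02],0],
    [[0,0,-0.03],0],
    [[0,0,-0.03],0],
    [[0,0,-0.02],0],
    [[0,0,0],0]
  ]
}}

```text
time_s: 24.03
tcp_pos: [0.4866, -0.1066, 0.1107]
ee_rot: [[1.0, -0.013, 0.009], [-0.013, -1.0, 0.0], [0.009, -0.0, -1.0]]
wrist_force: [0.3, -0.2, -0.3]
gripper_width: 0.642
gripper_force: 30.0
```

Call:
{"method": "apply_moves", "body": {
  "moves": [
    [[0,0,0],0],
    [[0,0,0],0]
  ]
}}

```text
time_s: 24.2
tcp_pos: [0.4824, -0.1066, 0.1053]
ee_rot: [[1.0, -0.014, -0.002], [-0.014, -1.0, 0.0], [-0.002, -0.0, -1.0]]
wrist_force: [-0.9, -0.9, -1.2]
gripper_width: 0.637
gripper_force: 30.0
```

```bash
sed -i 's/^def render(p,name,q,z):/CUT=480\ndef render(p,name,q,z):/; s/^    return im$/    im[CUT*S:]=0;return im/; s/^        mask=best\[1\]/        mask=best[1].copy()\n    mask[CUT:]=0/' h.py
python3 - <<'E'
import h; from h import *
h.CUT=285
p=imaging.capture("wrist");snap(p,"w5.png")
t,a,s=pose();print(fit(p,"panel",(t[0],t[1],np.radians(-90.8)),t[2]-.0034))
plan((.4906,.1262,.1,86.6))
E
```

```text
[np.float64(0.4834), np.float64(-0.1067), np.float64(-91.07), np.float64(0.982)]
now [ 0.4823 -0.1067  0.1048] -0.82 t 24.3 F [-0.3 -0.2 -1. ] w 55.6 gf 30.0 j6 83
turn -87.42 = 13 x -6.72; shift [ 0.233  -0.0056  0.0048] = 6 x [ 0.0388 -0.0009  0.0008]
```

View pics/w5.png

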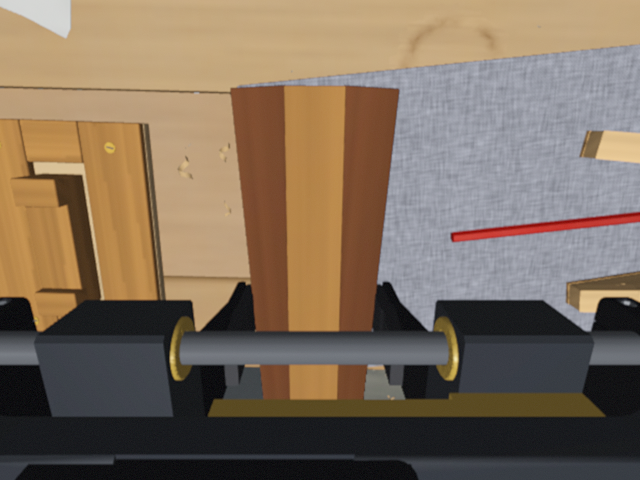

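Call:
{"method": "apply_moves", "body": {
  "moves": [
    [[0,0,0],-6.8],
    [[0,0,0],-6.8],
    [[0,0,0],-6.8],
    [[0,0,0],-6.8],
    [[0,0,0],-6.8]
  ]
}}

```text
time_s: 24.72
tcp_pos: [0.4827, -0.1067, 0.1048]
ee_rot: [[0.834, 0.552, -0.003], [0.552, -0.834, -0.0], [-0.003, -0.002, -1.0]]
wrist_force: [0.7, 0.3, -1.5]
gripper_width: 0.636
gripper_force: 30.0
```

Call:
{"method": "apply_moves", "body": {
  "moves": [
    [[0,0,0],-6.8],
    [[0,0,0],-6.8],
    [[0,0,0],-6.8],
    [[0,0,0],-6.8],
    [[0,0,0],-6.8]
  ]
}}

```text
time_s: 25.13
tcp_pos: [0.4827, -0.1067, 0.1048]
ee_rot: [[0.382, 0.924, -0.003], [0.924, -0.382, -0.0], [-0.001, -0.003, -1.0]]
wrist_force: [-0.5, -0.1, -1.4]
gripper_width: 0.635
gripper_force: 30.0
```

Call:
{"method": "apply_moves", "body": {
  "moves": [
    [[0,0,0],-6.8],
    [[0,0,0],-6.8],
    [[0,0,0],-6.8],
    [[0.0387,-0.0003,0.0008],0],
    [[0.0387,-0.0003,0.0008],0]
  ]
}}

```text
time_s: 25.55
tcp_pos: [0.4853, -0.03, 0.1032]
ee_rot: [[0.046, 0.999, -0.003], [0.999, -0.046, -0.001], [-0.001, -0.003, -1.0]]
wrist_force: [1.0, -0.3, -1.3]
gripper_width: 0.641
gripper_force: 30.0
```

Call:
{"method": "apply_moves", "body": {
  "moves": [
    [[0.0387,-0.0003,0.0008],0],
    [[0.0387,-0.0003,0.0008],0],
    [[0.0387,-0.0003,0.0008],0],
    [[0.0387,-0.0003,0.0008],0],
    [[0,0,0],0]
  ]
}}

```text
time_s: 25.97
tcp_pos: [0.4924, 0.1308, 0.1005]
ee_rot: [[0.035, 0.999, 0.001], [0.999, -0.035, 0.0], [0.0, 0.001, -1.0]]
wrist_force: [0.4, -0.6, -1.5]
gripper_width: 0.64
gripper_force: 30.0
```

Call:
{"method": "apply_moves", "body": {
  "moves": [
    [[0,0,0.01],0],
    [[0,0,0.01],0],
    [[0,0,0],0],
    [[0,0,0],0]
  ]
}}

```text
time_s: 26.3
tcp_pos: [0.4903, 0.1236, 0.0798]
ee_rot: [[0.044, 0.999, -0.004], [0.999, -0.044, -0.002], [-0.002, -0.004, -1.0]]
wrist_force: [0.2, -0.5, -1.2]
gripper_width: 0.64
gripper_force: 30.0
```

```bash
python3 - <<'E'
import h; from h import *
h.CUT=285
p=imaging.capture("wrist");snap(p,"w6.png")
t,a,s=pose();print(fit(p,"panel",(t[0],t[1],np.radians(-2.6)),t[2]-.0034))
plan((.4905,.1255,.05,87.6),(.4905,.1255,.036,87.6))
E
```

```text
[np.float64(0.4895), np.float64(0.1253), np.float64(-2.91), np.float64(0.975)]
now [0.4915 0.1243 0.0812] 87.51 t 26.4 F [ 0.4  0.4 -1.1] w 55.4 gf 30.0 j6 145
turn -0.09 = 1 x -0.09; shift [ 0.0012 -0.0011  0.0312] = 1 x [ 0.0012 -0.0011  0.0312]
turn 0.0 = 0 x 0.00; shift [0.    0.    0.014] = 1 x [0.    0.    0.014]
```

View pics/w6.png

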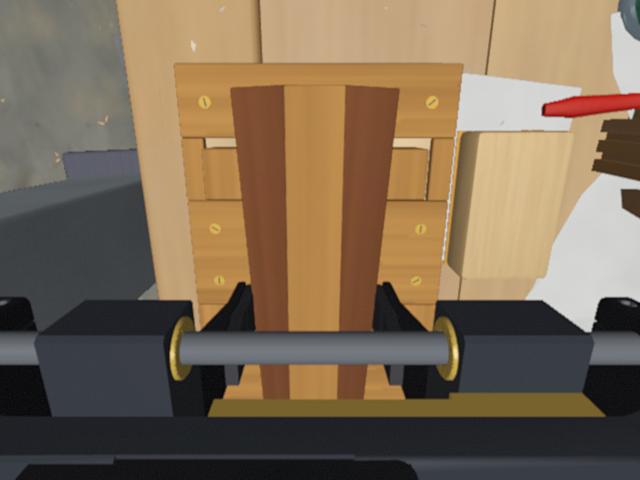

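Call:
{"method": "apply_moves", "body": {
  "moves": [
    [[0.0004,0,0.0117],-0.1],
    [[0.0004,0,0.012],0],
    [[0.0004,0,0.012],0],
    [[0,0,0],0],
    [[0,0,0],0]
  ]
}}

```text
time_s: 26.82
tcp_pos: [0.4916, 0.126, 0.0459]
ee_rot: [[0.041, 0.999, -0.0], [0.999, -0.041, -0.001], [-0.001, -0.0, -1.0]]
wrist_force: [-0.2, 0.0, -1.2]
gripper_width: 0.635
gripper_force: 30.0
```

```bash
python3 - <<'E'
from h import *
plan((.4905,.1257,.035,87.6))
E
```

```text
now [0.4916 0.126  0.0459] 87.66 t 26.8 F [-0.2  0.  -1.2] w 55.3 gf 30.0 j6 145
turn 0.06 = 1 x 0.06; shift [-0.0003 -0.0011  0.0109] = 1 x [-0.0003 -0.0011  0.0109]
```

Call:
{"method": "apply_moves", "body": {
  "moves": [
    [[0,-0.001,0.003],0],
    [[0,0,0.003],0],
    [[0,0,0.002],0],
    [[0,0,0],0],
    [[0,0,0],0]
  ]
}}

```text
time_s: 27.23
tcp_pos: [0.4906, 0.1267, 0.038]
ee_rot: [[0.04, 0.999, 0.0], [0.999, -0.04, 0.0], [0.0, 0.0, -1.0]]
wrist_force: [0.8, 0.0, -1.3]
gripper_width: 0.637
gripper_force: 30.0
```

Call:
{"method": "apply_moves", "body": {
  "moves": [
    [[0,0,0.002],0],
    [[0,0,0.0015],0],
    [[0,0,0],0],
    [[0,0,0],0]
  ]
}}

```text
time_s: 27.57
tcp_pos: [0.4907, 0.1268, 0.0345]
ee_rot: [[0.04, 0.999, 0.0], [0.999, -0.04, 0.0], [0.0, 0.0, -1.0]]
wrist_force: [0.0, 0.5, 0.7]
gripper_width: 0.639
gripper_force: 30.0
```

Call:
{"method": "apply_moves", "body": {
  "moves": [
    [[0,0,0],0],
    [[0,0,0],0],
    [[0,0,0],0]
  ],
  "hand": 0.08
}}

```text
time_s: 27.82
tcp_pos: [0.4906, 0.1267, 0.0344]
ee_rot: [[0.04, 0.999, 0.0], [0.999, -0.04, 0.0], [0.0, 0.0, -1.0]]
wrist_force: [-0.4, -0.1, 0.2]
gripper_width: 0.786
gripper_force: 0.0
```

Call:
{"method": "apply_moves", "body": {
  "moves": [
    [[0,0,-0.02],0],
    [[0,0,-0.03],0],
    [[0,0,-0.03],0],
    [[0,0,-0.02],0],
    [[0,0,0],0]
  ]
}}

```text
time_s: 28.23
tcp_pos: [0.4934, 0.128, 0.1392]
ee_rot: [[0.039, 0.999, 0.009], [0.999, -0.039, 0.004], [0.005, 0.009, -1.0]]
wrist_force: [0.5, 0.5, -0.5]
gripper_width: 0.919
gripper_force: 0.0
```

Call:
{"method": "apply_moves", "body": {
  "moves": [
    [[-0.04,0,0],7.03],
    [[-0.04,0,0],0],
    [[-0.04,0,0],0],
    [[-0.04,0,0],0],
    [[-0.04,0,0],0]
  ]
}}

```text
time_s: 28.65
tcp_pos: [0.462, -0.0727, 0.134]
ee_rot: [[0.161, 0.987, -0.001], [0.987, -0.161, 0.0], [-0.0, -0.001, -1.0]]
wrist_force: [0.5, 0.5, 0.5]
gripper_width: 0.92
gripper_force: 0.0
```

Call:
{"method": "apply_moves", "body": {
  "moves": [
    [[0,0,0],7.03],
    [[0,0,0],7.03],
    [[0,0,0],7.03],
    [[0,0,0],7.03],
    [[0,0,0],7.03]
  ]
}}

```text
time_s: 29.07
tcp_pos: [0.4626, -0.0715, 0.1338]
ee_rot: [[0.706, 0.709, -0.001], [0.709, -0.706, 0.0], [-0.001, -0.001, -1.0]]
wrist_force: [0.1, 0.5, 0.9]
gripper_width: 0.923
gripper_force: 0.0
```

Call:
{"method": "apply_moves", "body": {
  "moves": [
    [[0,0,0],7.03],
    [[0,0,0],7.03],
    [[0,0,0],7.03],
    [[0,0,0],7.03],
    [[0,0,0],7.03]
  ]
}}

```text
time_s: 29.48
tcp_pos: [0.4626, -0.0713, 0.1338]
ee_rot: [[0.985, 0.174, -0.001], [0.174, -0.985, 0.0], [-0.001, -0.0, -1.0]]
wrist_force: [0.1, -0.3, -0.9]
gripper_width: 0.919
gripper_force: 0.0
```

Call:
{"method": "apply_moves", "body": {
  "moves": [
    [[0,0,0],7.03],
    [[0,0,0],7.03],
    [[0,0,0],7.03],
    [[0,0,0],7.03],
    [[0,0,0],7.03]
  ],
  "hand": 0.045
}}

```text
time_s: 29.9
tcp_pos: [0.4626, -0.0712, 0.1338]
ee_rot: [[0.905, -0.425, -0.001], [-0.425, -0.905, 0.0], [-0.001, 0.0, -1.0]]
wrist_force: [0.4, -0.3, -1.0]
gripper_width: 0.624
gripper_force: 0.0
```

```bash
python3 - <<'E'
from h import *
p=imaging.capture("top")
for n,q,z in [("panel",(.4905,.1262,-.045),.031),("bearer_long",(.4913,.1815,-.045),.009),("bearer_short",(.488,.071,-.045),.009),("glue_jig",(.4906,.1262,-.045),0)]: print(n,fit(p,n,q,z))
plan((.4443,-.3592,.09,-81))
snap(p,"t3.png",(140,200,340,350),4)
E
```

```text
panel [np.float64(0.4885), np.float64(0.1297), np.float64(-2.55), np.float64(0.964)]
bearer_long [np.float64(0.4942), np.float64(0.1809), np.float64(-1.72), np.float64(0.369)]
bearer_short [np.float64(0.487), np.float64(0.0708), np.float64(-1.21), np.float64(0.247)]
glue_jig [np.float64(0.494), np.float64(0.1268), np.float64(-2.76), np.float64(0.382)]
now [ 0.4628 -0.0712  0.1341] -24.63 t 30.1 F [-0.  -0.4  0.3] w 45.8 gf 0.0 j6 54
turn 56.37 = 8 x 7.05; shift [0.2815 0.0633 0.0441] = 8 x [0.0352 0.0079 0.0055]
```

View pics/t3.png

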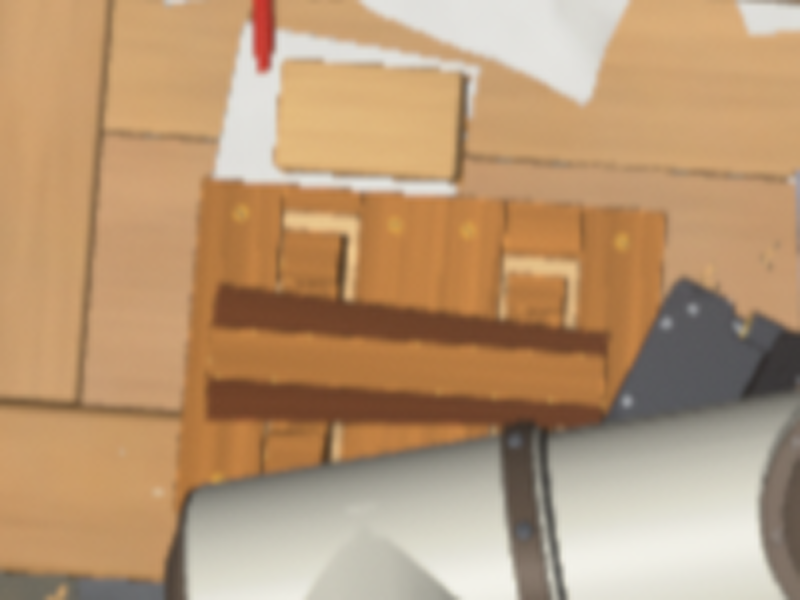

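Call:
{"method": "apply_moves", "body": {
  "moves": [
    [[0,0,0],7.05],
    [[0,0,0],7.05],
    [[0,0,0],7.05],
    [[0,0,0],7.05],
    [[0,0,0],7.05]
  ]
}}

```text
time_s: 30.57
tcp_pos: [0.463, -0.0712, 0.1343]
ee_rot: [[0.496, -0.868, -0.0], [-0.868, -0.496, 0.0], [-0.0, 0.0, -1.0]]
wrist_force: [0.0, -0.2, 0.7]
gripper_width: 0.518
gripper_force: 0.0
```

Call:
{"method": "apply_moves", "body": {
  "moves": [
    [[0,0,0],7.05],
    [[0,0,0],7.05],
    [[0,0,0],7.05],
    [[0.0352,0.0079,0.0055],0],
    [[0.0352,0.0079,0.0055],0]
  ]
}}

```text
time_s: 30.98
tcp_pos: [0.459, -0.1428, 0.1237]
ee_rot: [[0.16, -0.987, 0.002], [-0.987, -0.16, -0.0], [0.0, -0.002, -1.0]]
wrist_force: [0.9, -0.0, 0.4]
gripper_width: 0.513
gripper_force: 0.0
```

Call:
{"method": "apply_moves", "body": {
  "moves": [
    [[0.0352,0.0079,0.0055],0],
    [[0.0352,0.0079,0.0055],0],
    [[0.0352,0.0079,0.0055],0],
    [[0.0352,0.0079,0.0055],0],
    [[0.0352,0.0079,0.0055],0]
  ]
}}

```text
time_s: 31.4
tcp_pos: [0.4458, -0.3249, 0.0955]
ee_rot: [[0.156, -0.988, -0.0], [-0.988, -0.156, -0.0], [0.0, 0.0, -1.0]]
wrist_force: [1.3, -0.7, 0.0]
gripper_width: 0.517
gripper_force: 0.0
```

Call:
{"method": "apply_moves", "body": {
  "moves": [
    [[0.0352,0.0079,0.0055],0],
    [[0,0,0.02],0],
    [[0,0,0.02],0],
    [[0,0,0],0],
    [[0,0,0],0]
  ]
}}

```text
time_s: 31.82
tcp_pos: [0.4429, -0.359, 0.0494]
ee_rot: [[0.154, -0.988, -0.003], [-0.988, -0.154, 0.001], [-0.002, 0.003, -1.0]]
wrist_force: [1.0, -0.0, -0.2]
gripper_width: 0.512
gripper_force: 0.0
```

```bash
python3 - <<'E'
from h import *
p=imaging.capture("top")
for n,q,z in [("panel",(.4905,.1262,-.045),.031),("caul_1",(.5442,-.35,-1.67),.003)]: print(n,fit(p,n,q,z))
plan((.4443,-.3592,.0135,-81))
E
```

```text
panel [np.float64(0.4886), np.float64(0.1293), np.float64(-2.54), np.float64(0.976)]
caul_1 [np.float64(0.5444), np.float64(-0.3553), np.float64(-94.17), np.float64(0.635)]
now [ 0.4449 -0.3592  0.0517] -81.08 t 32.0 F [-0.7 -0.2  0.3] w 45.1 gf 0.0 j6 32
turn -0.08 = 1 x -0.08; shift [-0.0001  0.0006  0.0382] = 1 x [-0.0001  0.0006  0.0382]
```

Call:
{"method": "apply_moves", "body": {
  "moves": [
    [[0,0.0003,0.013],0],
    [[0,0.0003,0.013],0],
    [[0,0,0.012],0],
    [[0,0,0],0],
    [[0,0,0],0]
  ]
}}

```text
time_s: 32.38
tcp_pos: [0.4437, -0.3591, 0.0132]
ee_rot: [[0.155, -0.988, 0.001], [-0.988, -0.155, -0.001], [0.001, -0.001, -1.0]]
wrist_force: [0.2, -0.2, -0.2]
gripper_width: 0.52
gripper_force: 0.0
```

Call:
{"method": "apply_moves", "body": {
  "moves": [
    [[0,0,0],0],
    [[0,0,0],0],
    [[0,0,0],0],
    [[0,0,0],0],
    [[0,0,0],0]
  ],
  "hand": 0.0
}}

```text
time_s: 32.8
tcp_pos: [0.4435, -0.3594, 0.0128]
ee_rot: [[0.153, -0.988, 0.001], [-0.988, -0.153, -0.0], [0.001, -0.001, -1.0]]
wrist_force: [-0.1, 0.4, 0.4]
gripper_width: 0.225
gripper_force: 0.2
```

Call:
{"method": "apply_moves", "body": {
  "moves": [
    [[0,0,0],0],
    [[0,0,0],0],
    [[0,0,0],0]
  ]
}}

```text
time_s: 33.05
tcp_pos: [0.4435, -0.3594, 0.0128]
ee_rot: [[0.154, -0.988, 0.001], [-0.988, -0.154, -0.0], [0.001, -0.001, -1.0]]
wrist_force: [0.7, 0.6, 3.7]
gripper_width: 0.203
gripper_force: 30.0
```

Call:
{"method": "apply_moves", "body": {
  "moves": [
    [[0,0,-0.02],0],
    [[0,0,-0.03],0],
    [[0,0,-0.03],0],
    [[0,0,-0.02],0],
    [[0,0,0],0]
  ]
}}

```text
time_s: 33.47
tcp_pos: [0.4457, -0.3608, 0.1171]
ee_rot: [[0.154, -0.988, 0.008], [-0.988, -0.154, -0.005], [0.006, -0.007, -1.0]]
wrist_force: [0.4, 0.4, 0.4]
gripper_width: 0.204
gripper_force: 30.0
```

Call:
{"method": "apply_moves", "body": {
  "moves": [
    [[0,0,0],-6.55],
    [[0,0,0],-6.55],
    [[0,0,0],-6.55],
    [[0,0,0],-6.55],
    [[0,0,0],-6.55]
  ]
}}

```text
time_s: 33.88
tcp_pos: [0.4423, -0.3588, 0.1111]
ee_rot: [[0.667, -0.745, -0.002], [-0.745, -0.667, 0.001], [-0.002, 0.001, -1.0]]
wrist_force: [-0.2, -0.4, -0.9]
gripper_width: 0.2
gripper_force: 30.0
```

Call:
{"method": "apply_moves", "body": {
  "moves": [
    [[0,0,0],-6.55],
    [[0,0,0],-6.55],
    [[0,0,0],-6.55],
    [[0,0,0],-6.55],
    [[0,0,0],-6.55]
  ]
}}

```text
time_s: 34.3
tcp_pos: [0.4423, -0.3588, 0.111]
ee_rot: [[0.964, -0.265, -0.002], [-0.265, -0.964, 0.001], [-0.002, -0.001, -1.0]]
wrist_force: [0.2, -0.1, -0.2]
gripper_width: 0.206
gripper_force: 30.0
```

Call:
{"method": "apply_moves", "body": {
  "moves": [
    [[0,0,0],-6.55],
    [[0,0,0],-6.55],
    [[0.0017,-0.0387,0],0],
    [[0.0017,-0.0387,0],0],
    [[0.0017,-0.0387,0],0]
  ]
}}

```text
time_s: 34.72
tcp_pos: [0.4523, -0.2425, 0.1109]
ee_rot: [[0.999, -0.048, -0.002], [-0.048, -0.999, 0.001], [-0.002, -0.001, -1.0]]
wrist_force: [1.2, 1.0, -0.7]
gripper_width: 0.203
gripper_force: 30.0
```

Call:
{"method": "apply_moves", "body": {
  "moves": [
    [[0.0017,-0.0387,0],0],
    [[0.0017,-0.0387,0],0],
    [[0.0017,-0.0387,0],0],
    [[0.0017,-0.0387,0],0],
    [[0.0017,-0.0387,0],0]
  ]
}}

```text
time_s: 35.13
tcp_pos: [0.4697, -0.0489, 0.1115]
ee_rot: [[0.999, -0.045, -0.002], [-0.045, -0.999, -0.0], [-0.002, 0.0, -1.0]]
wrist_force: [0.9, -0.5, -0.6]
gripper_width: 0.205
gripper_force: 30.0
```

Call:
{"method": "apply_moves", "body": {
  "moves": [
    [[0.0017,-0.0387,0],0],
    [[0.0017,-0.0387,0],0],
    [[0.0017,-0.0387,0],0],
    [[0.0017,-0.0387,0],0],
    [[0.0017,-0.0387,0],0]
  ]
}}

```text
time_s: 35.55
tcp_pos: [0.4869, 0.1439, 0.1114]
ee_rot: [[0.999, -0.045, -0.002], [-0.045, -0.999, -0.001], [-0.002, 0.001, -1.0]]
wrist_force: [0.7, -0.3, -0.4]
gripper_width: 0.208
gripper_force: 30.0
```

Call:
{"method": "apply_moves", "body": {
  "moves": [
    [[0.0017,-0.0387,0],0],
    [[0,0,0.01],0],
    [[0,0,0],0],
    [[0,0,0],0]
  ]
}}

```text
time_s: 35.88
tcp_pos: [0.4899, 0.1802, 0.1008]
ee_rot: [[0.999, -0.045, -0.004], [-0.045, -0.999, -0.002], [-0.004, 0.002, -1.0]]
wrist_force: [-0.5, -0.8, -0.4]
gripper_width: 0.203
gripper_force: 30.0
```

```bash
python3 - <<'E'
import h; from h import *
h.CUT=285
p=imaging.capture("wrist");t,a,s=pose();print(fit(p,"caul_1",(t[0],t[1],np.radians(a)),t[2]-.0098))
plan((.492,.1814,.065,-2.6),(.492,.1814,.0555,-2.6))
E
```

```text
[np.float64(0.4895), np.float64(0.1801), np.float64(-2.33), np.float64(0.985)]
now [0.4908 0.1797 0.102 ] -2.65 t 36.0 F [ 0.5 -0.4  0. ] w 17.7 gf 30.0 j6 49
turn -0.05 = 1 x -0.05; shift [ 0.0011 -0.0017  0.037 ] = 1 x [ 0.0011 -0.0017  0.037 ]
turn 0.0 = 0 x 0.00; shift [ 0.     -0.      0.0095] = 1 x [ 0.     -0.      0.0095]
```

Call:
{"method": "apply_moves", "body": {
  "moves": [
    [[0.0003,-0.0003,0.013],0],
    [[0.0003,-0.0003,0.013],0],
    [[0.0003,-0.0003,0.013],0],
    [[0,0,0],0],
    [[0,0,0],0]
  ]
}}

```text
time_s: 36.4
tcp_pos: [0.4921, 0.1805, 0.0633]
ee_rot: [[0.999, -0.046, -0.001], [-0.046, -0.999, -0.001], [-0.001, 0.001, -1.0]]
wrist_force: [0.1, 0.5, -0.5]
gripper_width: 0.205
gripper_force: 30.0
```

```bash
python3 - <<'E'
from h import *
plan((.492,.1814,.055,-2.6))
E
```

```text
now [0.4921 0.1805 0.0633] -2.66 t 36.4 F [ 0.1  0.5 -0.5] w 17.8 gf 30.0 j6 49
turn -0.06 = 1 x -0.06; shift [-0.0001 -0.0009  0.0083] = 1 x [-0.0001 -0.0009  0.0083]
```

Call:
{"method": "apply_moves", "body": {
  "moves": [
    [[0,0,0.003],0],
    [[0,0,0.0025],0],
    [[0,0,0.002],0],
    [[0,0,0],0],
    [[0,0,0],0]
  ]
}}

```text
time_s: 36.82
tcp_pos: [0.4923, 0.1818, 0.056]
ee_rot: [[0.999, -0.045, 0.0], [-0.045, -0.999, 0.0], [0.0, -0.0, -1.0]]
wrist_force: [-0.8, 0.2, 0.1]
gripper_width: 0.207
gripper_force: 30.0
```

Call:
{"method": "apply_moves", "body": {
  "moves": [
    [[0,0,0.001],0],
    [[0,0,0],0]
  ]
}}

```text
time_s: 36.98
tcp_pos: [0.4925, 0.182, 0.0552]
ee_rot: [[0.999, -0.045, 0.001], [-0.045, -0.999, 0.0], [0.001, -0.0, -1.0]]
wrist_force: [0.3, -0.7, 1.3]
gripper_width: 0.204
gripper_force: 30.0
```

Call:
{"method": "apply_moves", "body": {
  "moves": [
    [[0,0,0],0],
    [[0,0,0],0],
    [[0,0,0],0]
  ],
  "hand": 0.045
}}

```text
time_s: 37.23
tcp_pos: [0.4922, 0.1818, 0.0549]
ee_rot: [[0.999, -0.045, 0.0], [-0.045, -0.999, 0.0], [0.0, -0.0, -1.0]]
wrist_force: [-0.8, 0.1, 0.2]
gripper_width: 0.352
gripper_force: 0.0
```

Call:
{"method": "apply_moves", "body": {
  "moves": [
    [[0,0,-0.02],0],
    [[0,0,-0.03],0],
    [[0,0,-0.03],0],
    [[0,0,-0.02],0],
    [[0,0,0],0]
  ]
}}

```text
time_s: 37.65
tcp_pos: [0.495, 0.1833, 0.1598]
ee_rot: [[0.999, -0.044, 0.009], [-0.044, -0.999, 0.005], [0.009, -0.005, -1.0]]
wrist_force: [1.2, 0.9, -0.4]
gripper_width: 0.515
gripper_force: 0.0
```

Call:
{"method": "apply_moves", "body": {
  "moves": [
    [[0,0,0],6.69],
    [[0,0,0],6.69],
    [[0,0,0],6.69],
    [[0,0,0],6.69],
    [[0,0,0],6.69]
  ]
}}

```text
time_s: 38.07
tcp_pos: [0.4918, 0.1816, 0.1542]
ee_rot: [[0.805, -0.593, -0.001], [-0.593, -0.805, -0.0], [-0.001, 0.001, -1.0]]
wrist_force: [-0.0, 0.1, -0.1]
gripper_width: 0.515
gripper_force: 0.0
```

Call:
{"method": "apply_moves", "body": {
  "moves": [
    [[0,0,0],6.69],
    [[0,0,0],6.69],
    [[0,0,0],6.69],
    [[0,0,0],6.69],
    [[0,0,0],6.69]
  ]
}}

```text
time_s: 38.48
tcp_pos: [0.4919, 0.1816, 0.1541]
ee_rot: [[0.345, -0.939, -0.001], [-0.939, -0.345, -0.001], [0.0, 0.001, -1.0]]
wrist_force: [-0.2, -0.7, 0.3]
gripper_width: 0.516
gripper_force: 0.0
```

Call:
{"method": "apply_moves", "body": {
  "moves": [
    [[0,0,0],6.69],
    [[0,0,0],6.69],
    [[0,0,0],6.69],
    [[0,0,0],6.69],
    [[0.0374,-0.0078,0.0046],0]
  ]
}}

```text
time_s: 38.9
tcp_pos: [0.4973, 0.1475, 0.1505]
ee_rot: [[-0.107, -0.994, 0.003], [-0.994, 0.107, 0.002], [-0.002, -0.003, -1.0]]
wrist_force: [0.3, -0.2, -0.7]
gripper_width: 0.514
gripper_force: 0.0
```

Call:
{"method": "apply_moves", "body": {
  "moves": [
    [[0.0374,-0.0078,0.0046],0],
    [[0.0374,-0.0078,0.0046],0],
    [[0.0374,-0.0078,0.0046],0],
    [[0.0374,-0.0078,0.0046],0],
    [[0.0374,-0.0078,0.0046],0]
  ]
}}

```text
time_s: 39.32
tcp_pos: [0.5139, -0.0481, 0.1266]
ee_rot: [[-0.108, -0.994, -0.001], [-0.994, 0.108, 0.0], [0.0, 0.001, -1.0]]
wrist_force: [1.0, 0.5, 0.1]
gripper_width: 0.517
gripper_force: 0.0
```

Call:
{"method": "apply_moves", "body": {
  "moves": [
    [[0.0374,-0.0078,0.0046],0],
    [[0.0374,-0.0078,0.0046],0],
    [[0.0374,-0.0078,0.0046],0],
    [[0.0374,-0.0078,0.0046],0],
    [[0,0,0],0]
  ]
}}

```text
time_s: 39.73
tcp_pos: [0.5284, -0.2037, 0.1069]
ee_rot: [[-0.115, -0.993, -0.002], [-0.993, 0.115, -0.0], [0.001, 0.002, -1.0]]
wrist_force: [0.2, 1.2, 0.0]
gripper_width: 0.518
gripper_force: 0.0
```

```bash
python3 - <<'E'
import h; from h import *
p=imaging.capture("wrist");h.CUT=285;f=fit(p,"caul_1",(.5442,-.35,-1.68),.003);print(f)
h.CUT=480;p=imaging.capture("top");print(fit(p,"caul_1",(.492,.1814,-.045),.045),fit(p,"panel",(.4888,.1293,-.045),.031));snap(p,"t4.png",(140,200,340,350),4)
plan((.5442,-.35,.06,-96.2))
E
```

```text
[np.float64(0.545), np.float64(-0.3498), np.float64(-96.12), np.float64(0.983)]
[np.float64(0.4914), np.float64(0.183), np.float64(-1.62), np.float64(0.944)] [np.float64(0.4885), np.float64(0.1295), np.float64(-2.8), np.float64(0.806)]
now [ 0.529  -0.1976  0.1087] -96.18 t 40.0 F [0.6 0.8 0. ] w 45.1 gf 0.0 j6 -2
turn 0.02 = 1 x 0.02; shift [ 0.1499 -0.0316  0.0487] = 4 x [ 0.0375 -0.0079  0.0122]
```

View pics/t4.png

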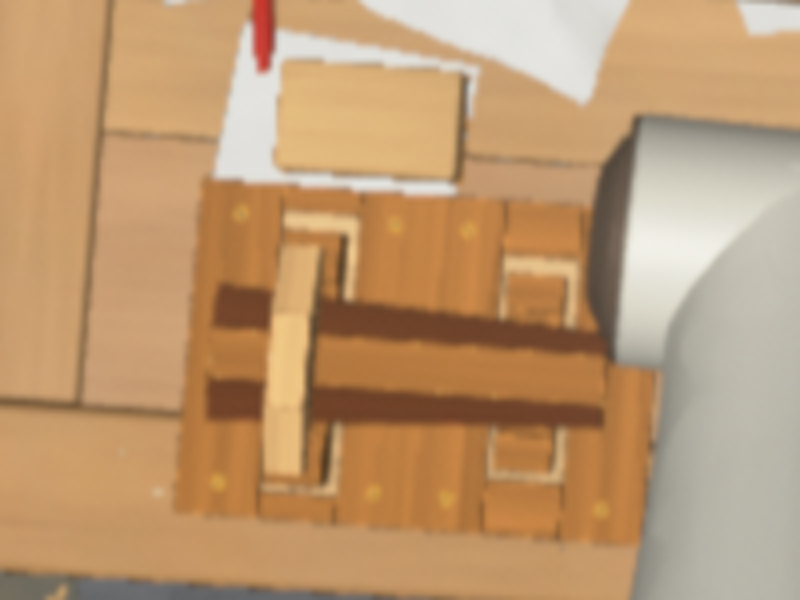

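Call:
{"method": "apply_moves", "body": {
  "moves": [
    [[0.0375,-0.0079,0.0122],0],
    [[0.0375,-0.0079,0.0122],0],
    [[0.0375,-0.0079,0.0122],0],
    [[0.0375,-0.0079,0.0122],0],
    [[0,0,0],0]
  ]
}}

```text
time_s: 40.4
tcp_pos: [0.5438, -0.3544, 0.0571]
ee_rot: [[-0.112, -0.994, -0.003], [-0.994, 0.112, 0.0], [0.0, 0.003, -1.0]]
wrist_force: [0.4, -0.9, -0.5]
gripper_width: 0.515
gripper_force: 0.0
```

Call:
{"method": "apply_moves", "body": {
  "moves": [
    [[0,0,0.01],0],
    [[0,0,0.01],0],
    [[0,0,0],0],
    [[0,0,0],0]
  ]
}}

```text
time_s: 40.73
tcp_pos: [0.5441, -0.3491, 0.0396]
ee_rot: [[-0.106, -0.994, -0.002], [-0.994, 0.106, 0.001], [-0.0, 0.002, -1.0]]
wrist_force: [0.1, 0.9, -0.3]
gripper_width: 0.515
gripper_force: 0.0
```

```bash
python3 - <<'E'
from h import *
plan((.5447,-.35,.0132,-96.15))
E
```

```text
now [ 0.5441 -0.3491  0.0396] -96.1 t 40.7 F [ 0.1  0.9 -0.3] w 44.8 gf 0.0 j6 12
turn 0.05 = 1 x 0.05; shift [ 0.0008 -0.0007  0.0264] = 1 x [ 0.0008 -0.0007  0.0264]
```

Call:
{"method": "apply_moves", "body": {
  "moves": [
    [[0.0004,0,0.0135],0],
    [[0.0004,0,0.0135],0],
    [[0,0,0],0],
    [[0,0,0],0]
  ]
}}

```text
time_s: 41.07
tcp_pos: [0.5443, -0.3509, 0.0133]
ee_rot: [[-0.107, -0.994, -0.001], [-0.994, 0.107, 0.0], [0.0, 0.001, -1.0]]
wrist_force: [0.6, -0.8, 0.6]
gripper_width: 0.516
gripper_force: 0.0
```

Call:
{"method": "apply_moves", "body": {
  "moves": [
    [[0,0,0],0],
    [[0,0,0],0],
    [[0,0,0],0],
    [[0,0,0],0],
    [[0,0,0],0]
  ],
  "hand": 0.0
}}

```text
time_s: 41.48
tcp_pos: [0.5444, -0.3519, 0.0135]
ee_rot: [[-0.109, -0.994, 0.001], [-0.994, 0.109, -0.0], [0.0, -0.001, -1.0]]
wrist_force: [0.5, -1.1, -0.6]
gripper_width: 0.225
gripper_force: 0.2
```

Call:
{"method": "apply_moves", "body": {
  "moves": [
    [[0,0,0],0],
    [[0,0,0],0],
    [[0,0,0],0]
  ]
}}

```text
time_s: 41.73
tcp_pos: [0.5444, -0.352, 0.0135]
ee_rot: [[-0.109, -0.994, 0.001], [-0.994, 0.109, -0.0], [0.0, -0.001, -1.0]]
wrist_force: [1.0, -0.2, 1.8]
gripper_width: 0.201
gripper_force: 30.0
```

Call:
{"method": "apply_moves", "body": {
  "moves": [
    [[0,0,-0.02],0],
    [[0,0,-0.03],0],
    [[0,0,-0.03],0],
    [[0,0,-0.02],0],
    [[0,0,0],0]
  ]
}}

```text
time_s: 42.15
tcp_pos: [0.5469, -0.3533, 0.1185]
ee_rot: [[-0.108, -0.994, 0.009], [-0.994, 0.108, -0.005], [0.004, -0.009, -1.0]]
wrist_force: [0.7, -0.4, -0.3]
gripper_width: 0.204
gripper_force: 30.0
```

Call:
{"method": "apply_moves", "body": {
  "moves": [
    [[0,0,0],-6.69],
    [[0,0,0],-6.69],
    [[0,0,0],-6.69],
    [[0,0,0],-6.69],
    [[0,0,0],-6.69]
  ]
}}

```text
time_s: 42.57
tcp_pos: [0.5434, -0.3515, 0.1117]
ee_rot: [[0.462, -0.887, -0.002], [-0.887, -0.462, 0.001], [-0.002, 0.001, -1.0]]
wrist_force: [-0.8, -0.6, -1.0]
gripper_width: 0.205
gripper_force: 30.0
```

Call:
{"method": "apply_moves", "body": {
  "moves": [
    [[0,0,0],-6.69],
    [[0,0,0],-6.69],
    [[0,0,0],-6.69],
    [[0,0,0],-6.69],
    [[0,0,0],-6.69]
  ]
}}

```text
time_s: 42.98
tcp_pos: [0.5434, -0.3515, 0.1116]
ee_rot: [[0.874, -0.485, -0.002], [-0.485, -0.874, 0.001], [-0.002, -0.0, -1.0]]
wrist_force: [0.0, 0.9, -0.8]
gripper_width: 0.2
gripper_force: 30.0
```

Call:
{"method": "apply_moves", "body": {
  "moves": [
    [[0,0,0],-6.69],
    [[0,0,0],-6.69],
    [[0,0,0],-6.69],
    [[0,0,0],-6.69],
    [[-0.0068,-0.0382,0],0]
  ]
}}

```text
time_s: 43.4
tcp_pos: [0.5394, -0.3171, 0.1113]
ee_rot: [[0.999, -0.046, -0.0], [-0.046, -0.999, -0.001], [-0.0, 0.001, -1.0]]
wrist_force: [2.0, 0.6, -1.0]
gripper_width: 0.205
gripper_force: 30.0
```

Call:
{"method": "apply_moves", "body": {
  "moves": [
    [[-0.0068,-0.0382,0],0],
    [[-0.0068,-0.0382,0],0],
    [[-0.0068,-0.0382,0],0],
    [[-0.0068,-0.0382,0],0],
    [[-0.0068,-0.0382,0],0]
  ]
}}

```text
time_s: 43.82
tcp_pos: [0.5124, -0.1194, 0.1121]
ee_rot: [[0.999, -0.046, -0.002], [-0.046, -0.999, 0.0], [-0.002, -0.0, -1.0]]
wrist_force: [1.0, 0.7, -0.3]
gripper_width: 0.206
gripper_force: 30.0
```

Call:
{"method": "apply_moves", "body": {
  "moves": [
    [[-0.0068,-0.0382,0],0],
    [[-0.0068,-0.0382,0],0],
    [[-0.0068,-0.0382,0],0],
    [[-0.0068,-0.0382,0],0],
    [[-0.0068,-0.0382,0],0]
  ]
}}

```text
time_s: 44.23
tcp_pos: [0.4871, 0.0728, 0.1123]
ee_rot: [[0.999, -0.045, -0.001], [-0.045, -0.999, -0.0], [-0.001, 0.0, -1.0]]
wrist_force: [1.1, 0.7, -1.6]
gripper_width: 0.201
gripper_force: 30.0
```

Call:
{"method": "apply_moves", "body": {
  "moves": [
    [[0,0,0.01],0],
    [[0,0,0.01],0],
    [[0,0,0],0],
    [[0,0,0],0]
  ]
}}

```text
time_s: 44.57
tcp_pos: [0.4875, 0.071, 0.0921]
ee_rot: [[0.999, -0.045, -0.002], [-0.045, -0.999, -0.001], [-0.002, 0.001, -1.0]]
wrist_force: [0.9, 1.0, -0.5]
gripper_width: 0.205
gripper_force: 30.0
```

```bash
python3 - <<'E'
import h; from h import *
h.CUT=285
p=imaging.capture("wrist");t,a,s=pose();print(fit(p,"caul_1",(t[0],t[1],np.radians(a)),t[2]-.0105))
plan((.489,.0713,.0635,-2.6),(.489,.0713,.0555,-2.6))
E
```

```text
[np.float64(0.4846), np.float64(0.071), np.float64(-2.48), np.float64(0.986)]
now [0.4885 0.0709 0.0931] -2.62 t 44.7 F [ 0.2 -0.7  0. ] w 17.7 gf 30.0 j6 60
turn -0.02 = 1 x -0.02; shift [ 0.0005 -0.0004  0.0296] = 1 x [ 0.0005 -0.0004  0.0296]
turn 0.0 = 0 x 0.00; shift [ 0.    -0.     0.008] = 1 x [ 0.    -0.     0.008]
```

Call:
{"method": "apply_moves", "body": {
  "moves": [
    [[0.0007,0,0.01],0],
    [[0.0007,0,0.01],0],
    [[0.0007,0,0.0095],0],
    [[0,0,0],0],
    [[0,0,0],0]
  ]
}}

```text
time_s: 45.08
tcp_pos: [0.4899, 0.0707, 0.0625]
ee_rot: [[0.999, -0.045, -0.002], [-0.045, -0.999, -0.001], [-0.002, 0.001, -1.0]]
wrist_force: [0.8, -0.6, 0.1]
gripper_width: 0.206
gripper_force: 30.0
```

Call:
{"method": "apply_moves", "body": {
  "moves": [
    [[0,0,0.003],0],
    [[0,0,0.0025],0],
    [[0,0,0.0015],0],
    [[0,0,0],0],
    [[0,0,0],0]
  ]
}}

```text
time_s: 45.5
tcp_pos: [0.4905, 0.0712, 0.0566]
ee_rot: [[0.999, -0.045, 0.0], [-0.045, -0.999, 0.0], [0.0, -0.0, -1.0]]
wrist_force: [0.3, 0.4, -0.2]
gripper_width: 0.203
gripper_force: 30.0
```

Call:
{"method": "apply_moves", "body": {
  "moves": [
    [[0,0,0.001],0],
    [[0,0,0],0],
    [[0,0,0.0006],0],
    [[0,0,0],0]
  ]
}}

```text
time_s: 45.83
tcp_pos: [0.4908, 0.0714, 0.0558]
ee_rot: [[0.999, -0.045, 0.001], [-0.045, -0.999, 0.0], [0.001, -0.0, -1.0]]
wrist_force: [-1.2, -0.3, 5.3]
gripper_width: 0.204
gripper_force: 30.0
```

Call:
{"method": "apply_moves", "body": {
  "moves": [
    [[0,0,0],0],
    [[0,0,0],0],
    [[0,0,0],0]
  ],
  "hand": 0.045
}}

```text
time_s: 46.08
tcp_pos: [0.4904, 0.0712, 0.0549]
ee_rot: [[0.999, -0.045, -0.0], [-0.045, -0.999, 0.0], [-0.0, -0.0, -1.0]]
wrist_force: [-0.3, -0.4, -0.0]
gripper_width: 0.349
gripper_force: 0.0
```

Call:
{"method": "apply_moves", "body": {
  "moves": [
    [[0,0,-0.02],0],
    [[0,0,-0.03],0],
    [[0,0,-0.03],0],
    [[0,0,-0.02],0],
    [[0,0,0],0]
  ]
}}

```text
time_s: 46.5
tcp_pos: [0.4933, 0.0722, 0.1595]
ee_rot: [[0.999, -0.044, 0.009], [-0.044, -0.999, 0.003], [0.009, -0.004, -1.0]]
wrist_force: [1.4, 0.2, -0.7]
gripper_width: 0.509
gripper_force: 0.0
```

Call:
{"method": "apply_moves", "body": {
  "moves": [
    [[-0.0018,0.04,-0.005],0],
    [[-0.0018,0.04,-0.005],0],
    [[-0.0018,0.04,-0.005],0],
    [[-0.0018,0.04,-0.005],0],
    [[-0.0018,0.04,-0.005],0]
  ]
}}

```text
time_s: 46.92
tcp_pos: [0.4715, -0.1297, 0.1796]
ee_rot: [[0.999, -0.044, -0.001], [-0.044, -0.999, 0.0], [-0.001, -0.0, -1.0]]
wrist_force: [0.8, 1.4, 0.4]
gripper_width: 0.515
gripper_force: 0.0
```

Call:
{"method": "apply_moves", "body": {
  "moves": [
    [[-0.0018,0.04,-0.005],0],
    [[-0.0018,0.04,-0.005],0],
    [[-0.0018,0.04,-0.005],0],
    [[0,0,0],0],
    [[0,0,0],0]
  ]
}}

```text
time_s: 47.33
tcp_pos: [0.4608, -0.2496, 0.194]
ee_rot: [[0.999, -0.05, -0.001], [-0.05, -0.999, 0.001], [-0.001, -0.001, -1.0]]
wrist_force: [1.2, -0.7, -0.4]
gripper_width: 0.518
gripper_force: 0.0
```

```bash
python3 - <<'E'
from h import *
p=imaging.capture("top");snap(p,"t5.png",(140,200,340,350),4)
print(fit(p,"caul_1",(.491,.182,-.045),.045),fit(p,"caul_1",(.487,.0713,-.045),.045),fit(p,"panel",(.4888,.1293,-.045),.031))
s=r.sense();print(s["time_s"],s["wrist_force"])
snap(imaging.capture("scene"),"s5.png",(180,170,340,290),5)
E
```

```text
[np.float64(0.4899), np.float64(0.1825), np.float64(-2.61), np.float64(0.919)] [np.float64(0.4876), np.float64(0.0719), np.float64(-2.76), np.float64(0.896)] [np.float64(0.4886), np.float64(0.1298), np.float64(-2.54), np.float64(0.764)]
47.5333 [ 0.31395876 -0.57882058  0.59915097]
```

View pics/t5.png

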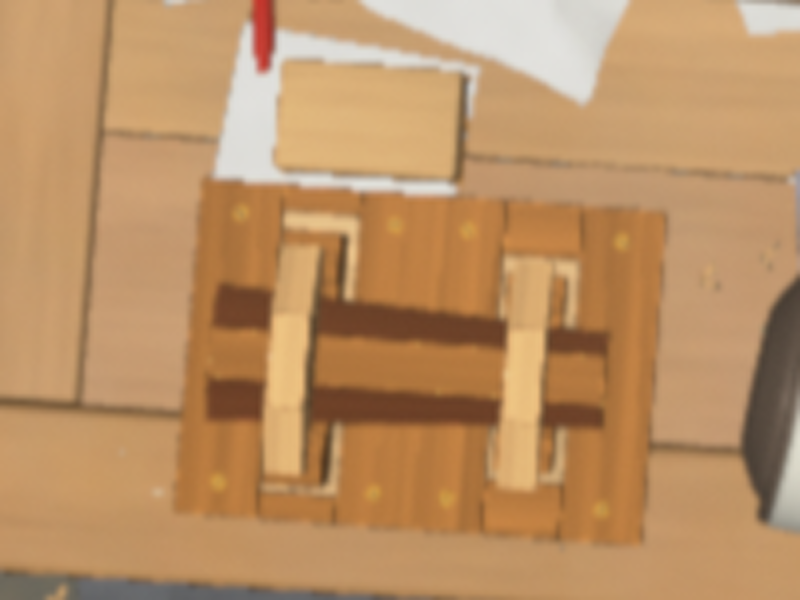

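View pics/s5.png

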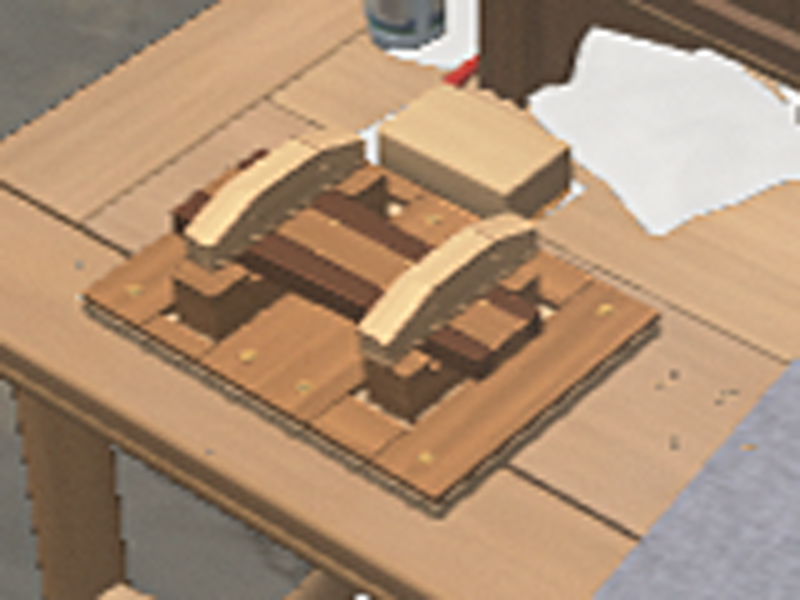

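Both views show the bearers in their trenches, the panel flat in the notches with its wide end over the long bearer, and a caul standing level above each bearer. The fits agree to within about 3 mm, so I'm handing the job in.

```bash
python3 -c "
from station import r
print(r.finish_job())"
```

```text
the job is handed in; nothing more can be done
None
```

I handed in the finished lay-up at about 47.5 s; the final pictures show both bearers in their trenches, the panel flat in the notches with its wide end over the long bearer, and a caul across it above each bearer, but the hand-in call gave no verdict.

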